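Change over the laser engraver's pallet and arm the laser

TASK

Change over the laser engraver: take every engraved block out of the pallet and lay it flat, face up, in the wooden tray, and seat every blank block flat, face up, between the pins of a nest of its own (any nest). Only when all blocks are in place, arm the laser on its safety box: flip the red guard fully open, throw the toggle over to on, and shut the guard again. Do not bump the gantry with the laser head, and leave the other things on the table where they are.

Things in the scene. Friction and masses are not known exactly. Their poses are not given: they have to be found in the camera images.
- blank_1_centre (a point): blank (not yet engraved) relief-printing block, plywood with a grey lino face on top, 110 long x 50 wide x 22 high, about 0.09 kg; may be absent. This point is its centre, 11 above its underside; x along its length, z up through the lino face. The lino face is plain. Starts flat on the table, to the left or right in front of the engraver, its length roughly across the robot's view (along world y).
- blank_2_centre (a point): blank (not yet engraved) relief-printing block, plywood with a grey lino face on top, 110 long x 50 wide x 22 high, about 0.09 kg; may be absent. This point is its centre, 11 above its underside; x along its length, z up through the lino face. The lino face is plain. Starts flat on the table, to the left or right in front of the engraver, its length roughly across the robot's view (along world y).
- blank_3_centre (a point): blank (not yet engraved) relief-printing block, plywood with a grey lino face on top, 110 long x 50 wide x 22 high, about 0.09 kg; may be absent. This point is its centre, 11 above its underside; x along its length, z up through the lino face. The lino face is plain. Starts flat on the table, to the left or right in front of the engraver, its length roughly across the robot's view (along world y).
- engraved_1_centre (a point): already engraved relief-printing block, plywood with a grey lino face on top, 110 long x 50 wide x 22 high, about 0.09 kg; may be absent. This point is its centre, 11 above its underside; x along its length, z up through the lino face. A dark fern and border are burnt into the face. Starts lying in one of the three nests.
- engraved_2_centre (a point): already engraved relief-printing block, plywood with a grey lino face on top, 110 long x 50 wide x 22 high, about 0.09 kg; may be absent. This point is its centre, 11 above its underside; x along its length, z up through the lino face. A dark fern and border are burnt into the face. Starts lying in one of the three nests.
- engraved_3_centre (a point): already engraved relief-printing block, plywood with a grey lino face on top, 110 long x 50 wide x 22 high, about 0.09 kg; may be absent. This point is its centre, 11 above its underside; x along its length, z up through the lino face. A dark fern and border are burnt into the face. Starts lying in one of the three nests.
- nest_1 (a point): nest 1 of three (1 on the robot's right, 3 on its left, 90 apart) on the engraver's pallet: centre of the seat, on the pallet's top, 16 above the table; x along the nest, away from the robot, z up. Round-topped pins, 10 thick, 12 high, stand round a block with 2.5 play: on each long side 38 either way from the middle, and at each end. Seated, a block's centre is 11 above this point.
- nest_2 (a point): nest 2 of three (1 on the robot's right, 3 on its left, 90 apart) on the engraver's pallet: centre of the seat, on the pallet's top, 16 above the table; x along the nest, away from the robot, z up. Round-topped pins, 10 thick, 12 high, stand round a block with 2.5 play: on each long side 38 either way from the middle, and at each end. Seated, a block's centre is 11 above this point.
- nest_3 (a point): nest 3 of three (1 on the robot's right, 3 on its left, 90 apart) on the engraver's pallet: centre of the seat, on the pallet's top, 16 above the table; x along the nest, away from the robot, z up. Round-topped pins, 10 thick, 12 high, stand round a block with 2.5 play: on each long side 38 either way from the middle, and at each end. Seated, a block's centre is 11 above this point.
- gantry: gantry with the laser head, parked across the back of the engraver (fixed open frame, 360 deep x 350 wide, rails 48 high, inner faces 155 either side of nest 2's middle, front rail 110 before the seats' centres). Up to 146 high. Origin: on the table under the frame's centre, x away from the robot; seats at x = -50, laser head from x = +80 back. Not to be bumped.
- tray_floor (a point): wooden tray with a cork floor for engraved blocks, fixed, outside 150 (x) x 190 (y) x 16 high, walls 6 thick, on the robot's left or right. This point: centre of its inner floor, 6 above the table; inside 138 x 178; room for two blocks side by side with their length along x, at y = -42 and +42.
- guard_hinge (a point): hinge line of the red guard on top of the grey laser safety box (fixed, 140 (x) x 150 (y), top 55 above the table, on the robot's left or right). This point: middle of the hinge, 10 above the box's top, 45 behind the box's centre; the hinge turns about the y axis; x points away from the robot, z up.
- guard_tab (a point): lift tab of the red guard (a hood 80 long, 46 wide, 44 high, that covers the toggle): a fin 10 thick (y), 18 high, that sticks out 37 from the free front end of the hood. This point: on the fin, 27 in front of the hood, 10 from the fin's tip; it moves with the guard: shut, it is 107 in front of the hinge and 22 above it, 32 above the box's top. x of this frame runs along the fin towards the hinge.
- guard_cover (a joint): angle of the red guard, rad: 0 shut, 1.8 fully open (tipped back past upright). It moves by its own weight: let go below about 1.2 it falls shut, above that it drops back to fully open and stays; less than 1 N at the tab moves it.
- toggle_tip (a point): tip of the steel toggle lever under the guard, 11 thick; the lever stands in the middle of the box's top, 45 in front of the hinge; its pivot is 4 above the top and this point 33 from the pivot. It leans 0.35 rad towards the robot (-x of the box) at off, as far away from the robot at on.
- laser_toggle (a joint): angle of the toggle, rad: 0 off (leans towards the robot), 0.7 on (leans away). It snaps over the middle and stays; about 2.5 N at the tip.
- tape_roll: roll of beige tape, a bystander, not to be disturbed; origin at the centre of its underside.
- marker: black-and-white marker pen, a bystander, not to be disturbed; origin at the centre of its underside.
- ink_blue: ink pot, blue, a bystander, not to be disturbed; origin at the centre of its underside.
- ink_green: ink pot, green, a bystander, not to be disturbed; origin at the centre of its underside.
- ink_red: ink pot, red, a bystander, not to be disturbed; origin at the centre of its underside.

How it is judged (in metres and radians):
On the way, in this order (a step that is already met when the one before it is completed fails the run):
1. with guard shut and toggle off, every engraved block lies in the tray and every blank is seated in a nest (((horizontal distance between blank_1_centre and nest_1 below 0.007 m and z of blank_1_centre in the frame of nest_1 between 0.006 and 0.0145 m and angle between blank_1_centre's own z axis and vertical below 0.06 rad and angle between the x axis of blank_1_centre and the x axis of nest_1, either way round below 0.12 rad) or (horizontal distance between blank_1_centre and nest_2 below 0.007 m and z of blank_1_centre in the frame of nest_2 between 0.006 and 0.0145 m and angle between blank_1_centre's own z axis and vertical below 0.06 rad and angle between the x axis of blank_1_centre and the x axis of nest_2, either way round below 0.12 rad) or (horizontal distance between blank_1_centre and nest_3 below 0.007 m and z of blank_1_centre in the frame of nest_3 between 0.006 and 0.0145 m and angle between blank_1_centre's own z axis and vertical below 0.06 rad and angle between the x axis of blank_1_centre and the x axis of nest_3, either way round below 0.12 rad)) and ((horizontal distance between blank_2_centre and nest_1 below 0.007 m and z of blank_2_centre in the frame of nest_1 between 0.006 and 0.0145 m and angle between blank_2_centre's own z axis and vertical below 0.06 rad and angle between the x axis of blank_2_centre and the x axis of nest_1, either way round below 0.12 rad) or (horizontal distance between blank_2_centre and nest_2 below 0.007 m and z of blank_2_centre in the frame of nest_2 between 0.006 and 0.0145 m and angle between blank_2_centre's own z axis and vertical below 0.06 rad and angle between the x axis of blank_2_centre and the x axis of nest_2, either way round below 0.12 rad) or (horizontal distance between blank_2_centre and nest_3 below 0.007 m and z of blank_2_centre in the frame of nest_3 between 0.006 and 0.0145 m and angle between blank_2_centre's own z axis and vertical below 0.06 rad and angle between the x axis of blank_2_centre and the x axis of nest_3, either way round below 0.12 rad)) and ((horizontal distance between blank_3_centre and nest_1 below 0.007 m and z of blank_3_centre in the frame of nest_1 between 0.006 and 0.0145 m and angle between blank_3_centre's own z axis and vertical below 0.06 rad and angle between the x axis of blank_3_centre and the x axis of nest_1, either way round below 0.12 rad) or (horizontal distance between blank_3_centre and nest_2 below 0.007 m and z of blank_3_centre in the frame of nest_2 between 0.006 and 0.0145 m and angle between blank_3_centre's own z axis and vertical below 0.06 rad and angle between the x axis of blank_3_centre and the x axis of nest_2, either way round below 0.12 rad) or (horizontal distance between blank_3_centre and nest_3 below 0.007 m and z of blank_3_centre in the frame of nest_3 between 0.006 and 0.0145 m and angle between blank_3_centre's own z axis and vertical below 0.06 rad and angle between the x axis of blank_3_centre and the x axis of nest_3, either way round below 0.12 rad)) and x of engraved_1_centre in the frame of tray_floor between -0.065 and 0.065 m and y of engraved_1_centre in the frame of tray_floor between -0.085 and 0.085 m and z of each of engraved_1_centre, engraved_2_centre, engraved_3_centre in the frame of tray_floor below 0.0145 m and angle between each of engraved_1_centre, engraved_2_centre, engraved_3_centre's own z axis and vertical below 0.06 rad and x of engraved_2_centre in the frame of tray_floor between -0.065 and 0.065 m and y of engraved_2_centre in the frame of tray_floor between -0.085 and 0.085 m and x of engraved_3_centre in the frame of tray_floor between -0.065 and 0.065 m and y of engraved_3_centre in the frame of tray_floor between -0.085 and 0.085 m and value of joint laser_toggle below 0.1 rad and value of joint guard_cover below 0.06 rad), for 0.3 s.
2. the guard is flipped open, the toggle still off (value of joint guard_cover above 1.5 rad and value of joint laser_toggle below 0.1 rad), for 0.2 s.
3. the toggle is thrown to on under the open guard (value of joint laser_toggle above 0.6 rad and value of joint guard_cover above 1 rad), for 0.2 s.
4. the guard is shut over the toggle (value of joint guard_cover below 0.06 rad and value of joint laser_toggle above 0.6 rad), for 0.2 s.
At the end, for the whole second after the job is handed in: Every blank lies flat, face up, in a nest (centre within 7 mm, length within 0.12 rad, down to 3.5 mm), every engraved block flat, face up, on the tray's floor, the toggle is on (over 0.6 rad) and the guard shut (under 0.06 rad) (all of step 4 and ((horizontal distance between blank_1_centre and nest_1 below 0.007 m and z of blank_1_centre in the frame of nest_1 between 0.006 and 0.0145 m and angle between blank_1_centre's own z axis and vertical below 0.06 rad and angle between the x axis of blank_1_centre and the x axis of nest_1, either way round below 0.12 rad) or (horizontal distance between blank_1_centre and nest_2 below 0.007 m and z of blank_1_centre in the frame of nest_2 between 0.006 and 0.0145 m and angle between blank_1_centre's own z axis and vertical below 0.06 rad and angle between the x axis of blank_1_centre and the x axis of nest_2, either way round below 0.12 rad) or (horizontal distance between blank_1_centre and nest_3 below 0.007 m and z of blank_1_centre in the frame of nest_3 between 0.006 and 0.0145 m and angle between blank_1_centre's own z axis and vertical below 0.06 rad and angle between the x axis of blank_1_centre and the x axis of nest_3, either way round below 0.12 rad)) and ((horizontal distance between blank_2_centre and nest_1 below 0.007 m and z of blank_2_centre in the frame of nest_1 between 0.006 and 0.0145 m and angle between blank_2_centre's own z axis and vertical below 0.06 rad and angle between the x axis of blank_2_centre and the x axis of nest_1, either way round below 0.12 rad) or (horizontal distance between blank_2_centre and nest_2 below 0.007 m and z of blank_2_centre in the frame of nest_2 between 0.006 and 0.0145 m and angle between blank_2_centre's own z axis and vertical below 0.06 rad and angle between the x axis of blank_2_centre and the x axis of nest_2, either way round below 0.12 rad) or (horizontal distance between blank_2_centre and nest_3 below 0.007 m and z of blank_2_centre in the frame of nest_3 between 0.006 and 0.0145 m and angle between blank_2_centre's own z axis and vertical below 0.06 rad and angle between the x axis of blank_2_centre and the x axis of nest_3, either way round below 0.12 rad)) and ((horizontal distance between blank_3_centre and nest_1 below 0.007 m and z of blank_3_centre in the frame of nest_1 between 0.006 and 0.0145 m and angle between blank_3_centre's own z axis and vertical below 0.06 rad and angle between the x axis of blank_3_centre and the x axis of nest_1, either way round below 0.12 rad) or (horizontal distance between blank_3_centre and nest_2 below 0.007 m and z of blank_3_centre in the frame of nest_2 between 0.006 and 0.0145 m and angle between blank_3_centre's own z axis and vertical below 0.06 rad and angle between the x axis of blank_3_centre and the x axis of nest_2, either way round below 0.12 rad) or (horizontal distance between blank_3_centre and nest_3 below 0.007 m and z of blank_3_centre in the frame of nest_3 between 0.006 and 0.0145 m and angle between blank_3_centre's own z axis and vertical below 0.06 rad and angle between the x axis of blank_3_centre and the x axis of nest_3, either way round below 0.12 rad)) and x of engraved_1_centre in the frame of tray_floor between -0.065 and 0.065 m and y of engraved_1_centre in the frame of tray_floor between -0.085 and 0.085 m and z of each of engraved_1_centre, engraved_2_centre, engraved_3_centre in the frame of tray_floor below 0.0145 m and angle between each of engraved_1_centre, engraved_2_centre, engraved_3_centre's own z axis and vertical below 0.06 rad and x of engraved_2_centre in the frame of tray_floor between -0.065 and 0.065 m and y of engraved_2_centre in the frame of tray_floor between -0.085 and 0.085 m and x of engraved_3_centre in the frame of tray_floor between -0.065 and 0.065 m and y of engraved_3_centre in the frame of tray_floor between -0.085 and 0.085 m); the robot touches nothing.
It fails at once if the gantry is bumped (over 8 N) (contact force between gantry and anything else above 8 N).
It fails at once if a bystander is moved more than 40 mm (distance of any of tape_roll, marker, ink_blue, ink_green, ink_red from where it was at the start of the episode above 0.04 m).
Of blank_1, blank_2, blank_3 only 2 to 3 are there at a start; the rules pass over those that are not, and their reading is None.
Of engraved_1, engraved_2, engraved_3 only 1 to 2 are there at a start; the rules pass over those that are not, and their reading is None.
At some moment in a run one of blank_1, blank_2, blank_3, engraved_1, engraved_2, engraved_3 may be knocked a few centimetres aside while the robot is not near it.
Once in a run the grip may slacken for a moment while it holds something.
It also fails if it takes over 210 s, if anything falls off the work surface, if the arm or the gripper's body presses on something with over 40 N, if the wrist force passes 120 N, or if a joint passes its speed limit or range.

ROBOT

A 7-joint arm with a two-finger parallel gripper is mounted at the origin on the work surface; the furniture and walls round the work are solid. World frame = base frame: x ahead of the robot, y to its left, z up, the work surface at z = 0. Lengths are in m, angles in degrees, forces in N, time in s.
With the tool pointing down it reaches from about 0.4 to 0.9 m from the base axis. Payload 5.5 kg.
Tool frame: the origin (TCP) lies midway between the tips of the shut fingers; the grasp point (between the pads) lies 19 mm behind it; z points along the fingers, y is the direction in which the jaws open and shut (so a half turn about z gives the same grasp; the last joint's range is limited). The gripper opens to 85 mm and grips with 20 to 120 N. Pads are 22 mm wide; open, the fingers measure 114 mm over their backs; the gripper's body (76 mm by 85 mm) begins 54 mm behind the grasp point. The pads swing forward as they close: fully open they stand 13 mm farther back than shut.
Start: joints at [80.283, 28.699, -24.465, 88.831, 12.651, 65.22, -12.049], TCP at [0.273, -0.59, 0.231] pointing down, gripper open.
Joint ranges: [-164.97, 164.97], [-17.58, 116.51], [-87.97, 89.64], [11.32, 138.91], [-80.73, 260.73], [10.89, 115.49], [-147.41, 147.41]. Speed limits (degrees/s): [147.25, 147.25, 180, 180, 180, 180, 180].

INTERFACE

Orientations are given as a 3x3 rotation matrix whose columns are the frame's x, y, z axes.
In Python, from workcell import ctrl gives the robot as it stands. The module is installed in compiled form; this text tells all that it offers.
- The arm moves only by the tool step_arm, never from a script. Its argument "steps" is a list of rows, each an object of numbers: "tx", "ty", "tz": the shift along the tool's x, y, z in mm; "wx", "wy", "wz": the turn, a rotation vector about the tool's x, y, z in degrees; "hand": the opening, from 0 (shut) to 1 (fully open). A call has 1 to 20 rows; each row shifts and turns the pose as measured when the row begins, along the tool's axes as they then stand; what a row does not reach is not made up. A row lasts 1/10 s, in which the tool goes at most 50 mm and 8.59 degrees, less where a joint would pass 70% of its speed; a pose out of reach is approached as far as the arm can. A call with a gripper value outside its range is refused whole. The fingers move at their own pace and stop on an object; "force" is the grip in N (left out, the last holds). Time passes only in rows, so rows that do not move let the fingers close. It gives the time, the measured TCP pose, the force and the opening at its end, in the units of the state.
- ctrl.state(): the state, without advancing time (a new reading comes with each control period).
- ctrl.snapshot(name): name is "side" or "top"; returns the picture (480x640x3 uint8, red, green, blue); there is no depth.
- ctrl.camera_params(name): a dict with "vertical_fov" (degrees; the focal length in pixels is half the picture's height over the tangent of half this angle, whatever the lens; pixels are square), "cx", "cy" (the principal point, pixels), "D" ([k1, k2, p1, p2, k3] as OpenCV has them; the pictures are not rectified), "R" (3x3) and "t" (3): a world point X has camera coordinates R X + t. Camera axes: x right, y down, z forward; pixel columns grow to the right and rows downward; lengths in m; the calibration is good to about 2 mm. A picture is of the moment at which its call begins. camera_params takes no time and is no camera call.
- ctrl.finish_job(): hands the job in, once; it reports no verdict.
The state is a dict: "clock": time; "qpos": joint angles; "qd": joint speeds; "tau": joint torques, N m; "tool_pos": TCP position; "tool_rot": TCP orientation; "contact_force": force on the tool from outside, world axes, zero at the start; "moment": the same for the moment, N m; "width": finger opening in m.
Only numpy, scipy, OpenCV 4.12 (cv2) and the standard library are available. Lean on these libraries where they do the work, as an engineer would, in place of code of your own. Each camera call takes 0.05 s, during which the arm holds its last target.

## Working session

There is one attempt and no reset: what is moved stays moved. The work goes in short steps, Python scripts to look and compute and a tool call to move; the robot and the scene stay as the last step left them, time stands still between calls to the robot, and variables do not carry over. Pictures are saved under pics/ and viewed, and the job is handed in when it is done.

Besides the shell and the picture viewer there is one more tool, called after "Emit:" as name(argument=value, ...), one argument or row to a line, values as JSON. step_arm: Moves the arm, as the interface text tells. Its arguments: {"type":"object","properties":{"steps":{"type":"array","items":{"type":"object","properties":{"tx":{"type":"number"},"ty":{"type":"number"},"tz":{"type":"number"},"wx":{"type":"number"},"wy":{"type":"number"},"wz":{"type":"number"},"hand":{"type":"number"}}}},"force":{"type":"number"}},"required":["steps"]}

```bash
ls; mkdir -p pics
python3 - <<'E'
from workcell import ctrl
import cv2,json
for n in ("side","top"):
    im=ctrl.snapshot(n); cv2.imwrite(f"pics/{n}0.png",im[:,:,::-1])
    print(n,ctrl.camera_params(n))
print(ctrl.state())
E
```

```text
pics
side {'vertical_fov': 50.06882974119008, 'cx': 322.4574143902577, 'cy': 244.6580277272697, 'D': array([-0.05087063,  0.        ,  0.        ,  0.        ,  0.        ]), 'R': array([[ 0.89805262, -0.4398509 ,  0.00571684],
       [-0.20079415, -0.42145948, -0.88433795],
       [ 0.39138626,  0.7930341 , -0.46681228]]), 't': array([-0.52129899,  0.13299715,  1.34828144])}
top {'vertical_fov': 50.95770329504012, 'cx': 317.5159651288652, 'cy': 246.8236789416509, 'D': array([-0.08081619,  0.        ,  0.        ,  0.        ,  0.        ]), 'R': array([[ 0.02581021, -0.99959616, -0.01188927],
       [-0.98075382, -0.02301758, -0.19388691],
       [ 0.19353495,  0.0166647 , -0.98095184]]), 't': array([-0.06751862,  0.53929217,  1.4397108 ])}
{'clock': 0.1, 'qpos': array([ 80.28177012,  28.749412  , -24.45172789,  88.88437684,
        12.65048878,  65.22127295, -12.04838949]), 'qd': array([-0.04594685, -0.14961917,  0.00752037, -0.14123211, -0.07231432,
       -0.08703045,  0.01331298]), 'tau': array([-1.13252940e-02, -5.70798755e+01, -5.83930761e+00, -2.81742954e+01,
        1.03546941e-02,  5.52070866e-03, -3.94810627e-05]), 'tool_pos': array([ 0.2723058 , -0.58952281,  0.23035649]), 'tool_rot': array([[ 9.07780978e-01,  4.19443918e-01, -7.03501370e-04],
       [ 4.19444505e-01, -9.07779501e-01,  1.63847697e-03],
       [ 4.86250787e-05, -1.78245801e-03, -9.99998410e-01]]), 'contact_force': array([ 0.88001979, -0.02599837, -0.35296976]), 'moment': array([ 0.03235432, -0.01747762, -0.00888649]), 'width': 0.08541365927156543}
```

View pics/top0.png

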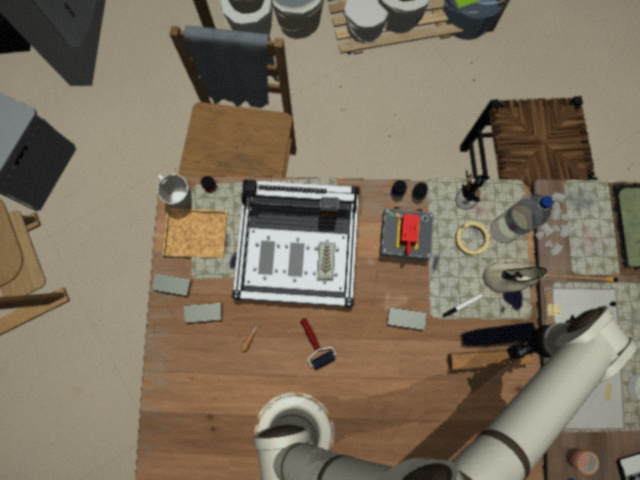

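View pics/side0.png

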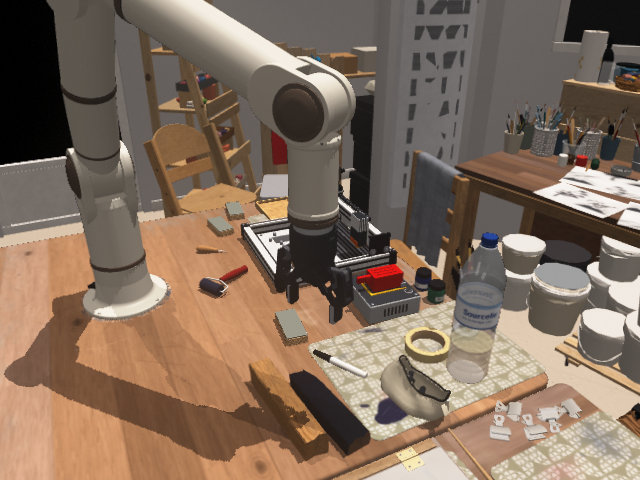

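The top view shows the blanks at about (171,285), (203,313) and (407,320). One engraved block is in nest 1 at (327,260). The tray is at (197,233) and the safety box with the red guard at (406,235). Next I'll zoom in and measure.

```bash
cat > h.py <<'E'
import numpy as np, cv2
from workcell import ctrl
def K(p):
    f=240/np.tan(np.radians(p['vertical_fov']/2)); return np.array([[f,0,p['cx']],[0,f,p['cy']],[0,0,1]])
def ray(n,uv):
    p=ctrl.camera_params(n); u=cv2.undistortPoints(np.array(uv,float).reshape(-1,1,2),K(p),p['D']).reshape(-1,2)
    d=np.c_[u,np.ones(len(u))]@p['R']; return -p['R'].T@p['t'],d
def onz(n,uv,z):
    c,d=ray(n,uv); return c+d*((z-c[2])/d[:,2])[:,None]
def proj(n,X):
    p=ctrl.camera_params(n); return cv2.projectPoints(np.array(X,float).reshape(-1,1,3),cv2.Rodrigues(p['R'])[0],p['t'],K(p),p['D'])[0].reshape(-1,2)
def snap(n,name):
    im=ctrl.snapshot(n)[:,:,::-1].copy(); cv2.imwrite(f'pics/{name}.png',im); return im
def crop(im,x0,y0,x1,y1,s,name):
    cv2.imwrite(f'pics/{name}.png',cv2.resize(im[y0:y1,x0:x1],None,fx=s,fy=s,interpolation=cv2.INTER_CUBIC))
E
python3 - <<'E'
from h import *
im=cv2.imread('pics/top0.png')
crop(im,145,170,345,320,4,'c1'); crop(im,225,170,445,335,3.6,'c2')
hsv=cv2.cvtColor(im,cv2.COLOR_BGR2HSV)
for (u,v) in [(171,285),(203,313),(407,320),(267,258),(297,258),(327,260),(250,258),(200,330)]: print((u,v),hsv[v,u],im[v,u])
E
```

```text
(171, 285) [ 42  24 137] [124 137 132]
(203, 313) [ 43  24 151] [137 151 145]
(407, 320) [ 43  19 157] [145 157 152]
(267, 258) [ 70   6 118] [116 118 115]
(297, 258) [ 83   8 121] [120 121 117]
(327, 260) [ 25  24 126] [114 124 126]
(250, 258) [ 94   8 221] [221 220 214]
(200, 330) [ 14 120 130] [ 69  97 130]
```

View pics/c1.png

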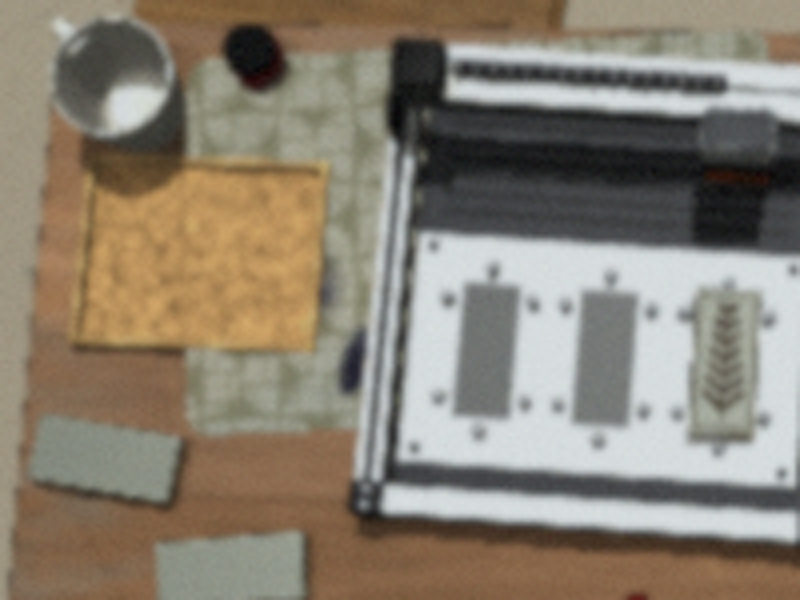

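View pics/c2.png

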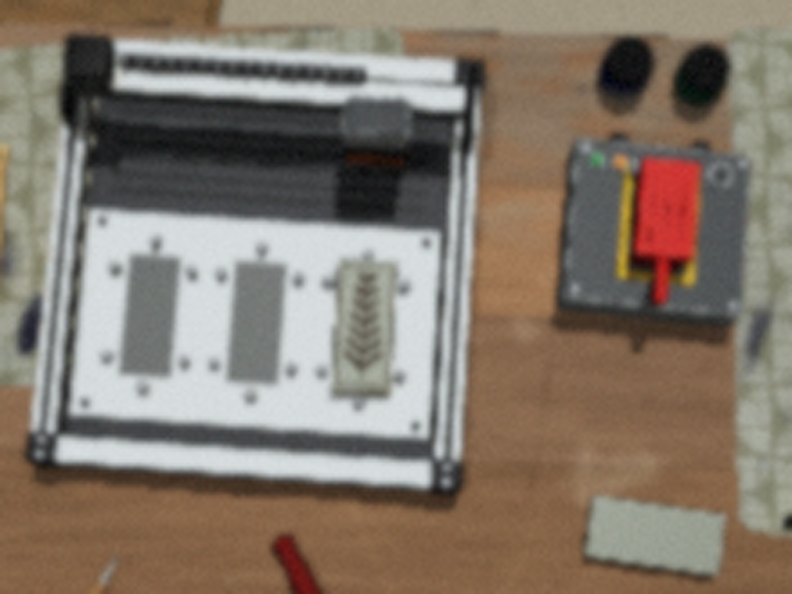

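```bash
cat > meas.py <<'E'
from h import *
def masks(im):
    hsv=cv2.cvtColor(im,cv2.COLOR_BGR2HSV); return hsv
def rects(m,z,n='top',lo=150,hi=1500):
    out=[]
    for c in cv2.findContours(m,cv2.RETR_EXTERNAL,cv2.CHAIN_APPROX_NONE)[0]:
        a=cv2.contourArea(c)
        if not lo<a<hi: continue
        w=onz(n,c.reshape(-1,2),z)[:,:2]
        # fill mean via contour polygon in world
        M=cv2.moments((w*1000).astype(np.float32).reshape(-1,1,2))
        cen=np.array([M['m10'],M['m01']])/M['m00']
        (rc,sz,ang)=cv2.minAreaRect((w*1000).astype(np.float32))
        th=.5*np.degrees(np.arctan2(2*M['mu11'],M['mu20']-M['mu02']))
        out.append((cen.round(1),np.round(rc,1),np.round(sz,1),round(th,1),a))
    return out
def avg(n,k=4):
    return np.mean([ctrl.snapshot(n)[:,:,::-1].astype(float) for _ in range(k)],0).round().astype(np.uint8)
E
python3 - <<'E'
from meas import *
im=avg('top'); cv2.imwrite('pics/topavg.png',im)
hsv=cv2.cvtColor(cv2.GaussianBlur(im,(3,3),0),cv2.COLOR_BGR2HSV)
H,S,V=[hsv[:,:,i].astype(int) for i in range(3)]
roi=np.zeros(H.shape,bool); roi[265:335,145:430]=1
m=((H>25)&(H<90)&(S<60)&(V>100)&roi).astype(np.uint8)*255
print('blanks')
for r in rects(m,0.022): print(*r)
roi=np.zeros(H.shape,bool); roi[232:292,244:354]=1
m=((V<175)&roi).astype(np.uint8)*255
print('nests z16')
for r in rects(m,0.016): print(*r)
print('nests z38')
m=((V<200)&roi&(S>14)).astype(np.uint8)*255
for r in rects(m,0.038): print(*r)
roi=np.zeros(H.shape,bool); roi[200:265,155:235]=1
m=((H>10)&(H<24)&(S>110)&(V>120)&roi).astype(np.uint8)*255
print('tray');
for r in rects(m,0.016,hi=5000): print(*r)
E
```

```text
blanks
[ 337.7 -320.8] [ 337.8 -320.9] [106.6  47.5] 83.2 528.0
[339.9 283.1] [340. 283.] [ 47.2 107.1] -83.4 522.0
[421.3 385.3] [421.4 385.4] [106.9  47.1] 82.0 493.5
[466.7 -78.6] [467.6 -79.6] [48.4 56.9] -86.8 243.0
[466.5 257.7] [465.3 253.9] [ 36.6 134.6] -88.9 448.0
nests z16
[504.8 -79.5] [503.  -84.5] [127.8  69.6] -0.9 636.5
[509.  11.] [515.2  10.7] [ 43.8 117.5] -2.6 449.0
[513.7 101. ] [519.3 100.9] [ 44.4 117.7] -2.5 455.0
[481.5 -22.7] [502.2   4. ] [181.2 333.7] -80.7 812.0
nests z38
[501.2 -79.3] [501.6 -78.8] [108.6  44.6] -0.7 488.5
tray
[581.1 337. ] [591.8 340.7] [216.5 168.7] 89.2 2816.0
```

Run:
```python
from meas import *
im=cv2.imread('pics/topavg.png')
hsv=cv2.cvtColor(im,cv2.COLOR_BGR2HSV)
V=hsv[:,:,2].astype(int);S=hsv[:,:,1].astype(int)
roi=np.zeros(V.shape,bool); roi[232:287,246:352]=1
for t in (150,165,180):
    m=((V<t)&roi).astype(np.uint8)*255
    mo=cv2.morphologyEx(m,cv2.MORPH_OPEN,np.ones((5,5),np.uint8))
    print(t)
    for r in rects(mo,0.016): print('pad',*r)
    # pins: blobs after removing pad
    m2=((V<200)&roi).astype(np.uint8)*255
    n,l,st,c=cv2.connectedComponentsWithStats(m2)
    if t==150:
        for i in range(1,n):
            if st[i,4]<60:
                ys,xs=np.where(l==i); w=255-V[ys,xs]; u=(xs*w).sum()/w.sum(); v=(ys*w).sum()/w.sum()
                print(st[i,4],round(u,1),round(v,1),(onz('top',[[u,v]],.022)[0,:2]*1000).round(1))
crop(im,235,225,360,310,6,'c3')
```

```text
150
pad [509.4 -79.6] [512.8 -78.7] [82.8 27.1] -1.0 183.0
pad [508.8  11.1] [508.8  10.9] [39.4 99.2] -2.5 377.0
pad [512.4 101.3] [512.8 101.2] [40.  99.6] -2.0 383.5
4 253.0 232.2 [587.7 144.3]
1 340.0 286.0 [ 429.4 -123.7]
165
pad [508.9 -78.3] [514.3 -77.1] [92.  48.3] -3.3 314.5
pad [509.   11.3] [509.   11.1] [ 41.7 100.3] -2.8 409.5
pad [513.1 100.9] [513.1 101. ] [ 42.3 100.6] -2.4 412.5
180
pad [507.6  11.2] [507.9  11.1] [ 43.9 103.2] -2.0 443.5
pad [504.9 -78.9] [503.9 -80.4] [119.4  54.7] -1.4 620.0
pad [512.  101.2] [512.  101.3] [ 44.5 103.1] -2.5 447.0
```

View pics/c3.png

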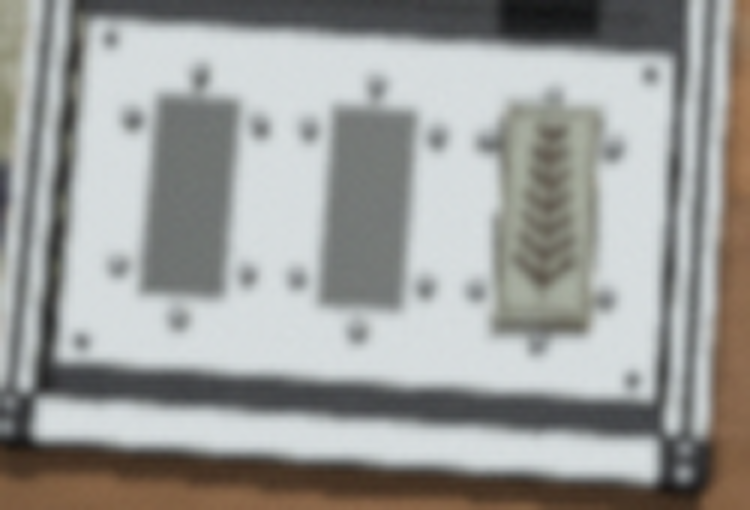

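Run:
```python
from meas import *
c=np.array([(90,163),(328,163),(316,350),(72,346)])/4+[145,170]-.4
w=onz('top',c,.016)[:,:2]*1000; print(w.round(0),w.mean(0).round(1))
print(np.linalg.norm(w-np.roll(w,1,0),axis=1).round(0))
# safety box outer corners from c2 (scale 3.6), z=.055
c=np.array([(575,140),(748,155),(735,323),(560,305)])/3.6+[225,170]-.4
w=onz('top',c,.055)[:,:2]*1000; print(w.round(0),w.mean(0).round(1),np.linalg.norm(w-np.roll(w,1,0),axis=1).round(0))
im=cv2.imread('pics/topavg.png')
crop(im,375,170,445,270,8,'c4')
s=cv2.imread('pics/side0.png'); crop(s,340,240,460,330,6,'c5')
```

```text
[[653. 418.]
 [656. 231.]
 [509. 231.]
 [508. 420.]] [581.7 324.9]
[145. 187. 147. 189.]
[[ 662. -252.]
 [ 653. -396.]
 [ 510. -383.]
 [ 522. -239.]] [ 586.9 -317.7] [141. 145. 143. 144.]
```

View pics/c4.png

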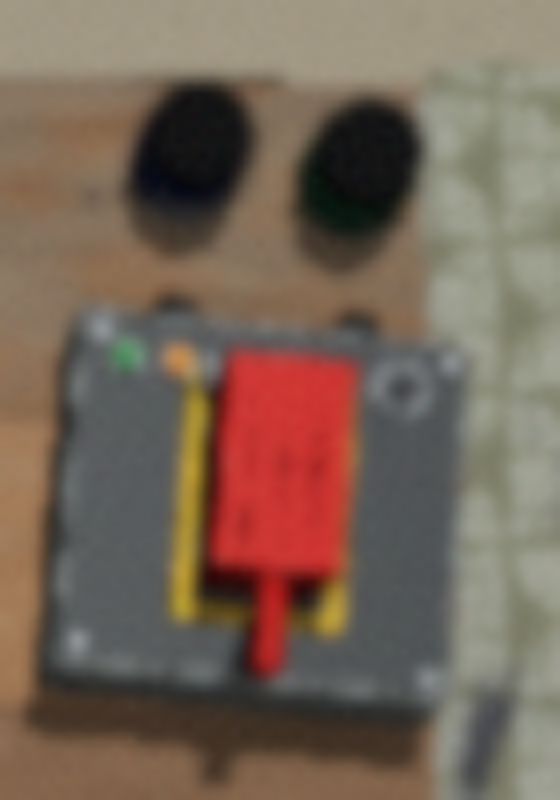

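View pics/c5.png

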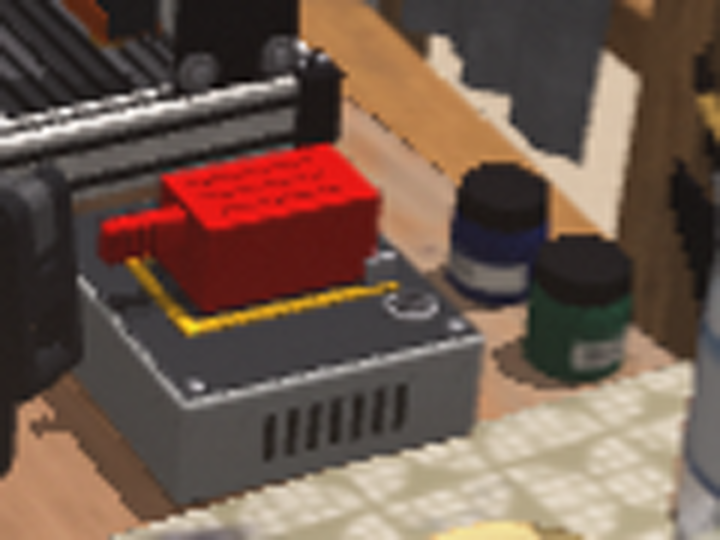

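```bash
cat > go.py <<'E'
import sys,numpy as np
from workcell import ctrl
from scipy.spatial.transform import Rotation as R
def go(x,y,z,yaw,verbose=True):
    s=ctrl.state(); p=s['tool_pos']*1000; T=s['tool_rot']
    c,sn=np.cos(np.radians(yaw)),np.sin(np.radians(yaw))
    G=np.array([[c,sn,0],[sn,-c,0],[0,0,-1.]])
    d=np.array([x,y,z])-p
    print('clk %.1f'%s['clock'],'pos',p.round(1),'yaw %.1f'%np.degrees(np.arctan2(T[1,0],T[0,0])),'w %.1f'%(s['width']*1000),'F',s['contact_force'].round(1),'q',s['qpos'].round(0))
    print(' turn',np.degrees(R.from_matrix(T.T@G).as_rotvec()).round(1),'| d now',(T.T@d).round(1),'| d after turn',(G.T@d).round(1))
if __name__=='__main__': go(*map(float,sys.argv[1:]))
E
python3 go.py 503 -79 200 -2.5
```

```text
clk 0.3 pos [ 272.5 -589.9  231. ] yaw 24.8 w 85.6 F [ 0.3 -0.1  0.5] q [ 80.  29. -24.  89.  13.  65. -12.]
 turn [-0.   0.  27.3] | d now [ 423.5 -367.1   31.2] | d after turn [ 208.  -520.5   31. ]
```

Emit:
step_arm(
  steps=[
    {"wz": 6.8},
    {"wz": 6.8},
    {"wz": 6.8},
    {"wz": 6.8},
    {"tx": 16,"ty": -40},
    {"tx": 16,"ty": -40},
    {"tx": 16,"ty": -40},
    {"tx": 16,"ty": -40},
    {"tx": 16,"ty": -40},
    {"tx": 16,"ty": -40},
    {"tx": 16,"ty": -40},
    {"tx": 16,"ty": -40},
    {"tx": 16,"ty": -40},
    {"tx": 16,"ty": -40},
    {"tx": 16,"ty": -40},
    {"tx": 16,"ty": -40},
  ],
)

```text
schema error: expected keys tx, ty, tz, wx, wy, wz, hand
```

```bash
python3 go.py 503 -79 100 -2.5
```

```text
clk 0.3 pos [ 272.5 -589.9  231. ] yaw 24.8 w 85.6 F [ 0.3 -0.1  0.5] q [ 80.  29. -24.  89.  13.  65. -12.]
 turn [-0.   0.  27.3] | d now [ 423.5 -367.   131.2] | d after turn [ 208.  -520.5  131. ]
```

Emit:
step_arm(
  steps=[
    {"tx": 0,"ty": 0,"tz": 0,"wx": 0,"wy": 0,"wz": 7,"hand": 1},
    {"tx": 0,"ty": 0,"tz": 0,"wx": 0,"wy": 0,"wz": 7,"hand": 1},
    {"tx": 0,"ty": 0,"tz": 0,"wx": 0,"wy": 0,"wz": 7,"hand": 1},
    {"tx": 0,"ty": 0,"tz": 0,"wx": 0,"wy": 0,"wz": 6.3,"hand": 1},
    {"tx": 16,"ty": -40,"tz": 0,"wx": 0,"wy": 0,"wz": 0,"hand": 1},
    {"tx": 16,"ty": -40,"tz": 0,"wx": 0,"wy": 0,"wz": 0,"hand": 1},
    {"tx": 16,"ty": -40,"tz": 0,"wx": 0,"wy": 0,"wz": 0,"hand": 1},
    {"tx": 16,"ty": -40,"tz": 0,"wx": 0,"wy": 0,"wz": 0,"hand": 1},
    {"tx": 16,"ty": -40,"tz": 0,"wx": 0,"wy": 0,"wz": 0,"hand": 1},
    {"tx": 16,"ty": -40,"tz": 0,"wx": 0,"wy": 0,"wz": 0,"hand": 1},
    {"tx": 16,"ty": -40,"tz": 0,"wx": 0,"wy": 0,"wz": 0,"hand": 1},
    {"tx": 16,"ty": -40,"tz": 0,"wx": 0,"wy": 0,"wz": 0,"hand": 1},
    {"tx": 16,"ty": -40,"tz": 0,"wx": 0,"wy": 0,"wz": 0,"hand": 1},
    {"tx": 16,"ty": -40,"tz": 0,"wx": 0,"wy": 0,"wz": 0,"hand": 1},
  ],
)

```text
clock: 1.7
tool_pos: [0.4609, -0.1955, 0.2295]
tool_rot: [[0.997, -0.079, -0.0], [-0.079, -0.997, -0.005], [0.0, 0.005, -1.0]]
contact_force: [0.8, -0.2, -0.2]
width: 0.0853
```

```bash
python3 go.py 503 -79 100 -2.5
```

```text
clk 1.7 pos [ 460.9 -195.5  229.5] yaw -4.6 w 85.3 F [ 0.8 -0.2 -0.2] q [ 47.  14. -31. 110.   9.  58. -83.]
 turn [ 0.3 -0.  -2.1] | d now [  32.7 -120.1  129. ] | d after turn [  37.  -118.2  129.5]
```

Emit:
step_arm(
  steps=[
    {"tx": 12,"ty": -40,"tz": 0,"wx": 0,"wy": 0,"wz": -2.1,"hand": 1},
    {"tx": 12,"ty": -40,"tz": 0,"wx": 0,"wy": 0,"wz": 0,"hand": 1},
    {"tx": 12,"ty": -37,"tz": 0,"wx": 0.3,"wy": 0,"wz": 0,"hand": 1},
    {"tx": 0,"ty": 0,"tz": 40,"wx": 0,"wy": 0,"wz": 0,"hand": 1},
    {"tx": 0,"ty": 0,"tz": 40,"wx": 0,"wy": 0,"wz": 0,"hand": 1},
    {"tx": 0,"ty": 0,"tz": 40,"wx": 0,"wy": 0,"wz": 0,"hand": 1},
    {"tx": 0,"ty": 0,"tz": 0,"wx": 0,"wy": 0,"wz": 0,"hand": 1},
  ],
)

```text
clock: 2.4
tool_pos: [0.5116, -0.0656, 0.1101]
tool_rot: [[1.0, -0.027, 0.013], [-0.027, -1.0, 0.002], [0.013, -0.002, -1.0]]
contact_force: [-1.5, -0.8, -0.3]
width: 0.0854
```

```bash
python3 go.py 503 -79 20 -2.5
python3 - <<'E'
from h import *
im=snap('top','t1'); crop(im,225,150,385,310,5,'t1c')
E
```

```text
clk 2.4 pos [511.6 -65.6 110.1] yaw -1.5 w 85.4 F [-1.5 -0.8 -0.3] q [  31.   26.  -32.  114.   19.   45. -104.]
 turn [-0.1 -0.7  1. ] | d now [-9.3 13.8 89.9] | d after turn [-8.  13.7 90.1]
```

View pics/t1.png

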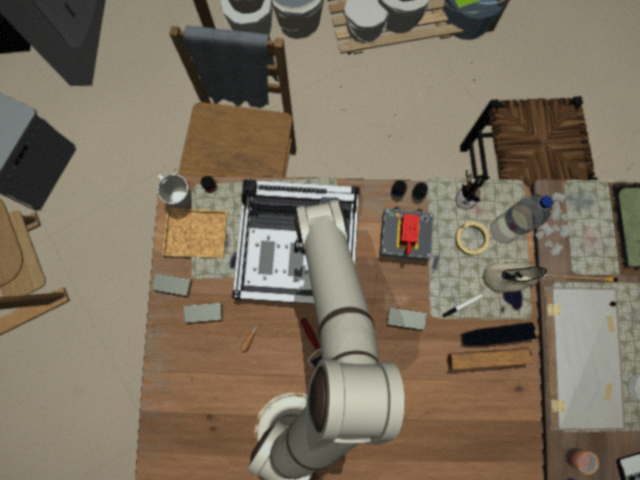

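Emit:
step_arm(
  steps=[
    {"tx": -8,"ty": 13.7,"tz": 0,"wx": -0.1,"wy": -0.7,"wz": 1,"hand": 1},
    {"tx": 0,"ty": 0,"tz": 0,"wx": 0,"wy": 0,"wz": 0,"hand": 1},
    {"tx": 0,"ty": 0,"tz": 0,"wx": 0,"wy": 0,"wz": 0,"hand": 1},
  ],
)

```text
clock: 2.75
tool_pos: [0.5081, -0.0814, 0.1178]
tool_rot: [[0.999, -0.047, 0.011], [-0.047, -0.999, -0.002], [0.011, 0.002, -1.0]]
contact_force: [0.1, -0.4, -0.5]
width: 0.0856
```

```bash
python3 go.py 503 -79 20 -2.5
```

```text
clk 2.8 pos [508.1 -81.4 117.8] yaw -2.7 w 85.6 F [ 0.1 -0.4 -0.5] q [  32.   25.  -32.  114.   18.   46. -103.]
 turn [ 0.1 -0.6 -0.2] | d now [-6.3 -2.3 97.7] | d after turn [-5.2 -2.2 97.8]
```

Emit:
step_arm(
  steps=[
    {"tx": -5,"ty": -2.2,"tz": 20,"wx": 0.1,"wy": -0.6,"wz": -0.2,"hand": 1},
    {"tx": 0,"ty": 0,"tz": 20,"wx": 0,"wy": 0,"wz": 0,"hand": 1},
    {"tx": 0,"ty": 0,"tz": 15,"wx": 0,"wy": 0,"wz": 0,"hand": 1},
    {"tx": 0,"ty": 0,"tz": 0,"wx": 0,"wy": 0,"wz": 0,"hand": 1},
  ],
)

```text
clock: 3.15
tool_pos: [0.5064, -0.0814, 0.0644]
tool_rot: [[0.999, -0.047, 0.008], [-0.047, -0.999, -0.004], [0.008, 0.003, -1.0]]
contact_force: [0.2, -0.3, -0.2]
width: 0.0854
```

```bash
python3 go.py 503 -79 20 -2.5
```

```text
clk 3.1 pos [506.4 -81.4  64.4] yaw -2.7 w 85.4 F [ 0.2 -0.3 -0.2] q [  30.   30.  -29.  116.   22.   40. -106.]
 turn [ 0.2 -0.5 -0.2] | d now [-3.9 -2.4 44.4] | d after turn [-3.5 -2.2 44.4]
```

Emit:
step_arm(
  steps=[
    {"tx": -5,"ty": -3,"tz": 15,"wx": 0.2,"wy": -0.6,"wz": 0,"hand": 1},
    {"tx": 0,"ty": 0,"tz": 15,"wx": 0,"wy": 0,"wz": 0,"hand": 1},
    {"tx": 0,"ty": 0,"tz": 10,"wx": 0,"wy": 0,"wz": 0,"hand": 1},
    {"tx": 0,"ty": 0,"tz": 0,"wx": 0,"wy": 0,"wz": 0,"hand": 1},
    {"tx": 0,"ty": 0,"tz": 0,"wx": 0,"wy": 0,"wz": 0,"hand": 1},
  ],
)

```text
clock: 3.65
tool_pos: [0.5018, -0.0777, 0.0217]
tool_rot: [[0.999, -0.047, -0.002], [-0.047, -0.999, 0.001], [-0.002, -0.001, -1.0]]
contact_force: [0.7, 0.3, 0.3]
width: 0.0854
```

```bash
python3 go.py 503 -79 20 -2.5
```

```text
clk 3.6 pos [501.8 -77.7  21.7] yaw -2.7 w 85.4 F [0.7 0.3 0.3] q [  27.   34.  -27.  117.   25.   35. -109.]
 turn [-0.   0.1 -0.2] | d now [1.3 1.3 1.7] | d after turn [1.2 1.3 1.7]
```

Emit:
step_arm(
  steps=[
    {"tx": 1,"ty": 1.3,"tz": 4,"wx": 0,"wy": 0,"wz": 0,"hand": 1},
    {"tx": 0,"ty": 0,"tz": 1,"wx": 0,"wy": 0,"wz": 0,"hand": 1},
    {"tx": 0,"ty": 0,"tz": 0,"wx": 0,"wy": 0,"wz": 0,"hand": 0},
    {"tx": 0,"ty": 0,"tz": 0,"wx": 0,"wy": 0,"wz": 0,"hand": 0},
    {"tx": 0,"ty": 0,"tz": 0,"wx": 0,"wy": 0,"wz": 0,"hand": 0},
    {"tx": 0,"ty": 0,"tz": 0,"wx": 0,"wy": 0,"wz": 0,"hand": 0},
    {"tx": 0,"ty": 0,"tz": 0,"wx": 0,"wy": 0,"wz": 0,"hand": 0},
    {"tx": 0,"ty": 0,"tz": 0,"wx": 0,"wy": 0,"wz": 0,"hand": 0},
  ],
  force=50,
)

```text
clock: 4.45
tool_pos: [0.5044, -0.0795, 0.0182]
tool_rot: [[0.999, -0.047, 0.001], [-0.047, -0.999, -0.0], [0.001, 0.0, -1.0]]
contact_force: [-0.9, -0.1, 0.4]
width: 0.0488
```

```bash
python3 go.py 503 -79 20 -2.5
```

```text
clk 4.5 pos [504.4 -79.5  18.2] yaw -2.7 w 48.8 F [-0.9 -0.1  0.4] q [  27.   34.  -26.  116.   26.   35. -109.]
 turn [ 0.  -0.1 -0.2] | d now [-1.4 -0.4 -1.8] | d after turn [-1.4 -0.4 -1.8]
```

Emit:
step_arm(
  steps=[
    {"tx": 0,"ty": 0,"tz": -15,"wx": 0,"wy": 0,"wz": 0,"hand": 0},
    {"tx": 0,"ty": 0,"tz": -25,"wx": 0,"wy": 0,"wz": 0,"hand": 0},
    {"tx": 0,"ty": 0,"tz": -35,"wx": 0,"wy": 0,"wz": 0,"hand": 0},
    {"tx": 0,"ty": 0,"tz": -35,"wx": 0,"wy": 0,"wz": 0,"hand": 0},
    {"tx": 0,"ty": 0,"tz": -30,"wx": 0,"wy": 0,"wz": 0,"hand": 0},
    {"tx": 0,"ty": 0,"tz": 0,"wx": 0,"wy": 0,"wz": 0,"hand": 0},
    {"tx": 0,"ty": 0,"tz": 0,"wx": 0,"wy": 0,"wz": 0,"hand": 0},
  ],
)

```text
clock: 5.15
tool_pos: [0.503, -0.0786, 0.1675]
tool_rot: [[0.999, -0.045, -0.0], [-0.045, -0.999, -0.0], [-0.0, 0.0, -1.0]]
contact_force: [0.1, 0.3, -1.8]
width: 0.0487
```

```bash
python3 go.py 503 -79 150 -2.5
```

```text
clk 5.2 pos [503.  -78.6 167.5] yaw -2.6 w 48.7 F [ 0.1  0.3 -1.8] q [  35.   20.  -34.  112.   15.   52. -100.]
 turn [ 0.   0.  -0.1] | d now [ 0.   0.4 17.5] | d after turn [ 0.   0.4 17.5]
```

Emit:
step_arm(
  steps=[
    {"tx": 0,"ty": 0,"tz": 0,"wx": 0,"wy": 0,"wz": -8,"hand": 0},
    {"tx": 0,"ty": 0,"tz": 0,"wx": 0,"wy": 0,"wz": -8,"hand": 0},
    {"tx": 0,"ty": 0,"tz": 0,"wx": 0,"wy": 0,"wz": 0,"hand": 0},
  ],
)

```text
clock: 5.45
tool_pos: [0.5012, -0.0783, 0.1662]
tool_rot: [[0.97, 0.242, -0.003], [0.242, -0.97, -0.0], [-0.003, -0.001, -1.0]]
contact_force: [-0.8, 0.3, -1.2]
width: 0.049
```

```bash
python3 go.py 575 325 150 87
```

```text
clk 5.5 pos [501.2 -78.3 166.2] yaw 14.0 w 49.0 F [-0.8  0.3 -1.2] q [ 37.  21. -38. 112.  16.  52. -85.]
 turn [ -0.1   0.1 -73. ] | d now [ 169.1 -373.6   15.9] | d after turn [406.7  52.6  16.2]
```

Emit:
step_arm(
  steps=[
    {"tx": 0,"ty": 0,"tz": 0,"wx": 0,"wy": 0,"wz": -8.5,"hand": 0},
    {"tx": 0,"ty": 0,"tz": 0,"wx": 0,"wy": 0,"wz": -8.5,"hand": 0},
    {"tx": 0,"ty": 0,"tz": 0,"wx": 0,"wy": 0,"wz": -8.5,"hand": 0},
    {"tx": 0,"ty": 0,"tz": 0,"wx": 0,"wy": 0,"wz": -8.5,"hand": 0},
    {"tx": 0,"ty": 0,"tz": 0,"wx": 0,"wy": 0,"wz": -8.5,"hand": 0},
    {"tx": 0,"ty": 0,"tz": 0,"wx": 0,"wy": 0,"wz": -8.5,"hand": 0},
    {"tx": 0,"ty": 0,"tz": 0,"wx": 0,"wy": 0,"wz": -8.5,"hand": 0},
    {"tx": 0,"ty": 0,"tz": 0,"wx": 0,"wy": 0,"wz": -8.5,"hand": 0},
    {"tx": 0,"ty": 0,"tz": 0,"wx": 0,"wy": 0,"wz": -6,"hand": 0},
    {"tx": 40,"ty": 5,"tz": 0,"wx": 0,"wy": 0,"wz": 0,"hand": 0},
    {"tx": 40,"ty": 5,"tz": 0,"wx": 0,"wy": 0,"wz": 0,"hand": 0},
    {"tx": 40,"ty": 5,"tz": 0,"wx": 0,"wy": 0,"wz": 0,"hand": 0},
    {"tx": 40,"ty": 5,"tz": 0,"wx": 0,"wy": 0,"wz": 0,"hand": 0},
    {"tx": 40,"ty": 5,"tz": 0,"wx": 0,"wy": 0,"wz": 0,"hand": 0},
    {"tx": 40,"ty": 5,"tz": 0,"wx": 0,"wy": 0,"wz": 0,"hand": 0},
    {"tx": 40,"ty": 5,"tz": 0,"wx": 0,"wy": 0,"wz": 0,"hand": 0},
    {"tx": 40,"ty": 5,"tz": 0,"wx": 0,"wy": 0,"wz": 0,"hand": 0},
    {"tx": 0,"ty": 0,"tz": 0,"wx": 0,"wy": 0,"wz": 0,"hand": 0},
    {"tx": 0,"ty": 0,"tz": 0,"wx": 0,"wy": 0,"wz": 0,"hand": 0},
  ],
)

```text
clock: 7.35
tool_pos: [0.5411, 0.2486, 0.1469]
tool_rot: [[0.068, 0.997, -0.04], [0.998, -0.068, 0.005], [0.003, -0.04, -0.999]]
contact_force: [-0.1, -0.3, -1.3]
width: 0.0487
```

```bash
python3 go.py 560 325 60 90
```

```text
clk 7.3 pos [541.1 248.6 146.9] yaw 86.1 w 48.7 F [-0.1 -0.3 -1.3] q [  9.  37. -50.  99.  30.  61. -55.]
 turn [-2.3 -0.2 -3.9] | d now [77.3 17.2 86.5] | d after turn [76.4 18.9 86.9]
```

Emit:
step_arm(
  steps=[
    {"tx": 0,"ty": 0,"tz": 0,"wx": -2.3,"wy": -0.2,"wz": -3.9,"hand": 0},
    {"tx": 30,"ty": 7,"tz": 10,"wx": 0,"wy": 0,"wz": 0,"hand": 0},
    {"tx": 25,"ty": 7,"tz": 20,"wx": 0,"wy": 0,"wz": 0,"hand": 0},
    {"tx": 18,"ty": 5,"tz": 20,"wx": 0,"wy": 0,"wz": 0,"hand": 0},
    {"tx": 0,"ty": 0,"tz": 15,"wx": 0,"wy": 0,"wz": 0,"hand": 0},
    {"tx": 0,"ty": 0,"tz": 0,"wx": 0,"wy": 0,"wz": 0,"hand": 0},
    {"tx": 0,"ty": 0,"tz": 0,"wx": 0,"wy": 0,"wz": 0,"hand": 0},
  ],
)

```text
clock: 8.05
tool_pos: [0.5601, 0.3114, 0.0744]
tool_rot: [[0.02, 1.0, -0.006], [1.0, -0.02, -0.01], [-0.01, -0.006, -1.0]]
contact_force: [-0.2, 0.1, -0.6]
width: 0.0487
```

```bash
python3 go.py 560 325 12 90;python3 - <<'E'
from h import *
im=snap('side','s2')
im=snap('top','t2')
E
```

```text
clk 8.1 pos [560.1 311.4  74.4] yaw 88.9 w 48.7 F [-0.2  0.1 -0.6] q [ -0.  45. -45.  95.  37.  56. -61.]
 turn [-0.3  0.5 -1.1] | d now [14.2  0.  62.3] | d after turn [13.6 -0.1 62.4]
```

View pics/s2.png

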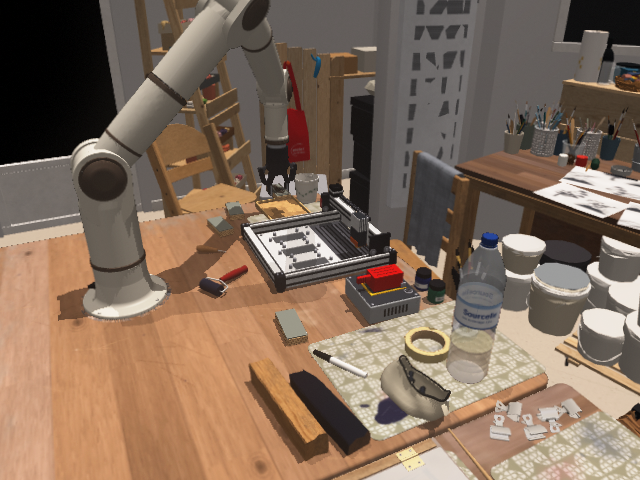

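Block still held above the tray (gripper at (275,180) in the side view). Lowering it.

Emit:
step_arm(
  steps=[
    {"tx": 13,"ty": 0,"tz": 15,"wx": -0.3,"wy": 0.5,"wz": -1.1,"hand": 0},
    {"tx": 0,"ty": 0,"tz": 20,"wx": 0,"wy": 0,"wz": 0,"hand": 0},
    {"tx": 0,"ty": 0,"tz": 12,"wx": 0,"wy": 0,"wz": 0,"hand": 0},
    {"tx": 0,"ty": 0,"tz": 0,"wx": 0,"wy": 0,"wz": 0,"hand": 0},
    {"tx": 0,"ty": 0,"tz": 0,"wx": 0,"wy": 0,"wz": 0,"hand": 0},
  ],
)

```text
clock: 8.65
tool_pos: [0.5621, 0.3231, 0.025]
tool_rot: [[0.002, 1.0, 0.003], [1.0, -0.002, -0.0], [-0.0, 0.003, -1.0]]
contact_force: [0.8, -0.5, -1.0]
width: 0.0487
```

```bash
python3 go.py 560 325 9 90
```

```text
clk 8.7 pos [562.1 323.1  25. ] yaw 89.9 w 48.7 F [ 0.8 -0.5 -1. ] q [ -3.  49. -43.  96.  41.  52. -62.]
 turn [ 0.2  0.  -0.1] | d now [ 1.9 -2.2 16. ] | d after turn [ 1.9 -2.1 16. ]
```

Emit:
step_arm(
  steps=[
    {"tx": 0,"ty": 0,"tz": 8,"wx": 0,"wy": 0,"wz": 0,"hand": 0},
    {"tx": 0,"ty": 0,"tz": 6,"wx": 0,"wy": 0,"wz": 0,"hand": 0},
    {"tx": 0,"ty": 0,"tz": 3,"wx": 0,"wy": 0,"wz": 0,"hand": 0},
    {"tx": 0,"ty": 0,"tz": 1,"wx": 0,"wy": 0,"wz": 0,"hand": 0},
  ],
)

```text
clock: 9.05
tool_pos: [0.5628, 0.3235, 0.0079]
tool_rot: [[0.003, 1.0, 0.004], [1.0, -0.003, -0.001], [-0.001, 0.004, -1.0]]
contact_force: [-3.7, -4.8, 16.1]
width: 0.049
```

```bash
python3 go.py 560 325 9 90
```

```text
clk 9.1 pos [562.8 323.5   7.9] yaw 89.8 w 49.0 F [-3.7 -4.8 16.1] q [ -3.  50. -42.  96.  42.  51. -63.]
 turn [ 0.2  0.  -0.2] | d now [ 1.5 -2.8 -1.1] | d after turn [ 1.5 -2.8 -1.1]
```

Emit:
step_arm(
  steps=[
    {"tx": 0,"ty": 0,"tz": 0,"wx": 0,"wy": 0,"wz": 0,"hand": 0.7},
    {"tx": 0,"ty": 0,"tz": 0,"wx": 0,"wy": 0,"wz": 0,"hand": 0.7},
    {"tx": 0,"ty": 0,"tz": 0,"wx": 0,"wy": 0,"wz": 0,"hand": 0.7},
    {"tx": 0,"ty": 0,"tz": -10,"wx": 0,"wy": 0,"wz": 0,"hand": 0.7},
    {"tx": 0,"ty": 0,"tz": -30,"wx": 0,"wy": 0,"wz": 0,"hand": 0.7},
    {"tx": 0,"ty": 0,"tz": -40,"wx": 0,"wy": 0,"wz": 0,"hand": 1},
    {"tx": 0,"ty": 0,"tz": -20,"wx": 0,"wy": 0,"wz": 0,"hand": 1},
    {"tx": 0,"ty": 0,"tz": 0,"wx": 0,"wy": 0,"wz": 0,"hand": 1},
    {"tx": 0,"ty": 0,"tz": 0,"wx": 0,"wy": 0,"wz": 0,"hand": 1},
  ],
)

```text
clock: 9.95
tool_pos: [0.5626, 0.3242, 0.1139]
tool_rot: [[0.002, 1.0, 0.005], [1.0, -0.002, 0.0], [0.0, 0.005, -1.0]]
contact_force: [-0.3, -0.4, -0.6]
width: 0.0852
```

```bash
cat > bl.py <<'E'
from meas import *
def blanks():
    im=avg('top',2)
    hsv=cv2.cvtColor(cv2.GaussianBlur(im,(3,3),0),cv2.COLOR_BGR2HSV)
    H,S,V=[hsv[:,:,i].astype(int) for i in range(3)]
    m=((H>25)&(H<90)&(S<60)&(V>100)); m[:,:145]=0;m[:265]=0;m[345:]=0;m[:,430:]=0
    for r in rects(m.astype(np.uint8)*255,0.022,lo=300,hi=700): print(*r)
    return im
E
python3 go.py 421.4 385.4 80 82
python3 - <<'E'
from bl import *
im=blanks(); cv2.imwrite('pics/t3.png',im); crop(im,145,150,445,350,2.6,'t3c')
E
```

```text
clk 9.9 pos [562.6 324.2 113.9] yaw 89.9 w 85.2 F [-0.3 -0.4 -0.6] q [ -0.  43. -47.  94.  36.  59. -59.]
 turn [ 0.3 -0.   7.9] | d now [  60.8 -141.6   33.1] | d after turn [  40.9 -148.4   33.9]
[ 337.6 -321.1] [ 337.5 -321.4] [106.2  47.9] 83.3 528.0
```

View pics/t3c.png

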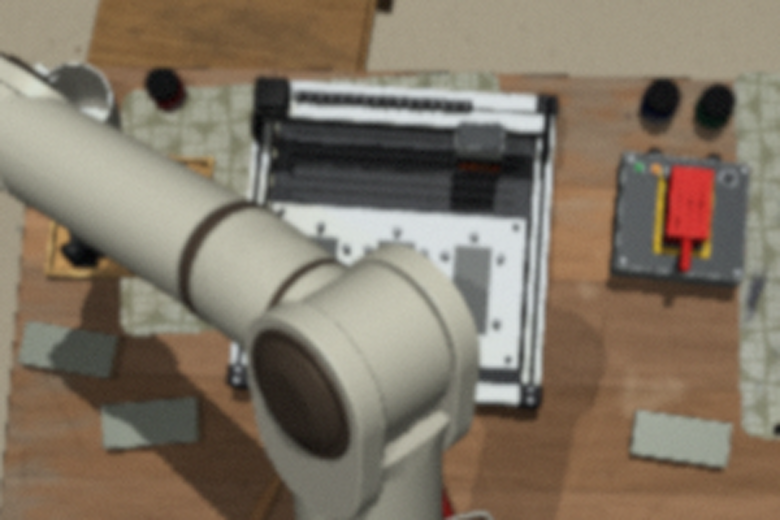

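Emit:
step_arm(
  steps=[
    {"tx": 0,"ty": 0,"tz": 0,"wx": 0.3,"wy": 0,"wz": 7.9,"hand": 1},
    {"tx": 10,"ty": -36,"tz": 0,"wx": 0,"wy": 0,"wz": 0,"hand": 1},
    {"tx": 10,"ty": -36,"tz": 0,"wx": 0,"wy": 0,"wz": 0,"hand": 1},
    {"tx": 10,"ty": -36,"tz": 0,"wx": 0,"wy": 0,"wz": 0,"hand": 1},
    {"tx": 8,"ty": -30,"tz": 0,"wx": 0,"wy": 0,"wz": 0,"hand": 1},
    {"tx": 0,"ty": 0,"tz": 15,"wx": 0,"wy": 0,"wz": 0,"hand": 1},
    {"tx": 0,"ty": 0,"tz": 15,"wx": 0,"wy": 0,"wz": 0,"hand": 1},
    {"tx": 0,"ty": 0,"tz": 0,"wx": 0,"wy": 0,"wz": 0,"hand": 1},
  ],
)

```text
clock: 10.85
tool_pos: [0.4239, 0.3775, 0.0715]
tool_rot: [[0.149, 0.989, -0.013], [0.989, -0.149, -0.008], [-0.01, -0.012, -1.0]]
contact_force: [0.4, 0.2, 0.2]
width: 0.0855
```

```bash
python3 go.py 421.4 385.4 3 82
```

```text
clk 10.8 pos [423.9 377.5  71.5] yaw 81.4 w 85.5 F [0.4 0.2 0.2] q [-10.  39. -46. 106.  35.  51. -82.]
 turn [-0.7  0.6 -0.6] | d now [ 8.2 -2.8 68.4] | d after turn [ 7.5 -3.5 68.5]
```

Emit:
step_arm(
  steps=[
    {"tx": 7.5,"ty": -4,"tz": 10,"wx": -0.7,"wy": 0.6,"wz": -0.6,"hand": 1},
    {"tx": 0,"ty": 0,"tz": 20,"wx": 0,"wy": 0,"wz": 0,"hand": 1},
    {"tx": 0,"ty": 0,"tz": 15,"wx": 0,"wy": 0,"wz": 0,"hand": 1},
    {"tx": 0,"ty": 0,"tz": 8,"wx": 0,"wy": 0,"wz": 0,"hand": 1},
    {"tx": 0,"ty": 0,"tz": 0,"wx": 0,"wy": 0,"wz": 0,"hand": 1},
  ],
)

```text
clock: 11.35
tool_pos: [0.4256, 0.3815, 0.0129]
tool_rot: [[0.147, 0.989, -0.001], [0.989, -0.147, -0.003], [-0.003, -0.001, -1.0]]
contact_force: [0.2, 0.7, -0.4]
width: 0.0852
```

```bash
python3 go.py 421.4 385.4 3 82
```

```text
clk 11.3 pos [425.6 381.5  12.9] yaw 81.5 w 85.2 F [ 0.2  0.7 -0.4] q [-13.  44. -41. 107.  40.  45. -85.]
 turn [-0.   0.2 -0.5] | d now [ 3.3 -4.7  9.9] | d after turn [ 3.3 -4.7  9.9]
```

Emit:
step_arm(
  steps=[
    {"tx": 4,"ty": -6,"tz": 6,"wx": 0,"wy": 0.2,"wz": -0.5,"hand": 1},
    {"tx": 0,"ty": 0,"tz": 4,"wx": 0,"wy": 0,"wz": 0,"hand": 1},
    {"tx": 0,"ty": 0,"tz": 0,"wx": 0,"wy": 0,"wz": 0,"hand": 1},
  ],
)

```text
clock: 11.65
tool_pos: [0.421, 0.387, 0.0029]
tool_rot: [[0.139, 0.99, 0.0], [0.99, -0.139, 0.002], [0.002, -0.0, -1.0]]
contact_force: [-0.7, 0.4, 0.4]
width: 0.0855
```

```bash
python3 go.py 421.4 385.4 3 82
```

```text
clk 11.7 pos [421.  387.    2.9] yaw 82.0 w 85.5 F [-0.7  0.4  0.4] q [-14.  45. -41. 107.  41.  44. -86.]
 turn [-0.  -0.1  0. ] | d now [-1.5  0.7 -0.1] | d after turn [-1.5  0.7 -0.1]
```

Emit:
step_arm(
  steps=[
    {"tx": -1,"ty": 0,"tz": 0,"wx": 0,"wy": 0,"wz": 0,"hand": 0},
    {"tx": 0,"ty": 0,"tz": 0,"wx": 0,"wy": 0,"wz": 0,"hand": 0},
    {"tx": 0,"ty": 0,"tz": 0,"wx": 0,"wy": 0,"wz": 0,"hand": 0},
    {"tx": 0,"ty": 0,"tz": 0,"wx": 0,"wy": 0,"wz": 0,"hand": 0},
    {"tx": 0,"ty": 0,"tz": 0,"wx": 0,"wy": 0,"wz": 0,"hand": 0},
    {"tx": 0,"ty": 0,"tz": 0,"wx": 0,"wy": 0,"wz": 0,"hand": 0},
  ],
  force=60,
)

```text
clock: 12.25
tool_pos: [0.4218, 0.3869, 0.005]
tool_rot: [[0.139, 0.99, 0.003], [0.99, -0.139, 0.003], [0.004, 0.002, -1.0]]
contact_force: [-0.0, -0.5, -1.1]
width: 0.0489
```

```bash
python3 go.py 421.4 385.4 3 82
```

```text
clk 12.2 pos [421.8 386.9   5. ] yaw 82.0 w 48.9 F [-0.  -0.5 -1.1] q [-14.  44. -41. 108.  41.  44. -86.]
 turn [ 0.1 -0.2  0. ] | d now [-1.5 -0.2  2. ] | d after turn [-1.5 -0.2  2. ]
```

Emit:
step_arm(
  steps=[
    {"tx": 0,"ty": 0,"tz": -15,"wx": 0,"wy": 0,"wz": 0,"hand": 0},
    {"tx": 0,"ty": 0,"tz": -25,"wx": 0,"wy": 0,"wz": 0,"hand": 0},
    {"tx": 0,"ty": 0,"tz": -35,"wx": 0,"wy": 0,"wz": 0,"hand": 0},
    {"tx": 0,"ty": 0,"tz": -35,"wx": 0,"wy": 0,"wz": 0,"hand": 0},
    {"tx": 0,"ty": 0,"tz": -30,"wx": 0,"wy": 0,"wz": 0,"hand": 0},
    {"tx": 0,"ty": 0,"tz": 0,"wx": 0,"wy": 0,"wz": 0,"hand": 0},
    {"tx": 0,"ty": 0,"tz": 0,"wx": 0,"wy": 0,"wz": 0,"hand": 0},
  ],
)

```text
clock: 12.95
tool_pos: [0.4199, 0.3861, 0.154]
tool_rot: [[0.137, 0.991, 0.002], [0.991, -0.137, 0.002], [0.002, 0.001, -1.0]]
contact_force: [0.1, 0.7, -1.6]
width: 0.0485
```

```bash
python3 go.py 512.8 101.2 120 -2.5; python3 go.py 512.8 101.2 120 177.5
```

```text
clk 12.9 pos [419.9 386.1 154. ] yaw 82.1 w 48.5 F [ 0.1  0.7 -1.6] q [ -7.  33. -51. 104.  30.  57. -78.]
 turn [-0.  -0.2 84.6] | d now [-269.6  130.9   33.6] | d after turn [105.2 280.6  34. ]
clk 12.9 pos [419.9 386.1 154. ] yaw 82.1 w 48.5 F [ 0.1  0.7 -1.6] q [ -7.  33. -51. 104.  30.  57. -78.]
 turn [  0.2  -0.  -95.4] | d now [-269.6  130.9   33.6] | d after turn [-105.2 -280.6   34. ]
```

Emit:
step_arm(
  steps=[
    {"tx": -20,"ty": 10,"tz": 0,"wx": 0,"wy": 0,"wz": -8.5,"hand": 0},
    {"tx": -20,"ty": 10,"tz": 0,"wx": 0,"wy": 0,"wz": -8.5,"hand": 0},
    {"tx": -20,"ty": 7,"tz": 0,"wx": 0,"wy": 0,"wz": -8.5,"hand": 0},
    {"tx": -20,"ty": 3,"tz": 0,"wx": 0,"wy": 0,"wz": -8.5,"hand": 0},
    {"tx": 0,"ty": 0,"tz": 0,"wx": 0,"wy": 0,"wz": -8.5,"hand": 0},
    {"tx": 0,"ty": 0,"tz": 0,"wx": 0,"wy": 0,"wz": -8.5,"hand": 0},
    {"tx": 0,"ty": 0,"tz": 0,"wx": 0,"wy": 0,"wz": -8.5,"hand": 0},
    {"tx": 0,"ty": 0,"tz": 0,"wx": 0,"wy": 0,"wz": -8.5,"hand": 0},
    {"tx": 0,"ty": 0,"tz": 0,"wx": 0,"wy": 0,"wz": -8.5,"hand": 0},
    {"tx": 0,"ty": 0,"tz": 0,"wx": 0,"wy": 0,"wz": -8.5,"hand": 0},
    {"tx": 0,"ty": 0,"tz": 0,"wx": 0,"wy": 0,"wz": -5,"hand": 0},
    {"tx": 0,"ty": 0,"tz": 0,"wx": 0,"wy": 0,"wz": 0,"hand": 0},
  ],
)

```text
clock: 14.15
tool_pos: [0.4502, 0.2987, 0.1426]
tool_rot: [[-0.994, 0.109, -0.016], [0.109, 0.994, -0.009], [0.015, -0.01, -1.0]]
contact_force: [-0.1, -0.5, -1.0]
width: 0.049
```

```bash
python3 go.py 511.3 101.2 120 177.5
```

```text
clk 14.2 pos [450.2 298.7 142.6] yaw 173.7 w 49.0 F [-0.1 -0.5 -1. ] q [ 14.  43. -71. 107.  45.  65.  10.]
 turn [-0.6 -0.9 -3.8] | d now [ -82.7 -189.4   23.3] | d after turn [ -69.7 -194.7   22.6]
```

Emit:
step_arm(
  steps=[
    {"tx": 0,"ty": 0,"tz": 0,"wx": -0.6,"wy": -0.9,"wz": -3.8,"hand": 0},
    {"tx": -12,"ty": -35,"tz": 0,"wx": 0,"wy": 0,"wz": 0,"hand": 0},
    {"tx": -12,"ty": -35,"tz": 0,"wx": 0,"wy": 0,"wz": 0,"hand": 0},
    {"tx": -12,"ty": -35,"tz": 0,"wx": 0,"wy": 0,"wz": 0,"hand": 0},
    {"tx": -12,"ty": -35,"tz": 0,"wx": 0,"wy": 0,"wz": 0,"hand": 0},
    {"tx": -12,"ty": -30,"tz": 0,"wx": 0,"wy": 0,"wz": 0,"hand": 0},
    {"tx": -5,"ty": -12,"tz": 0,"wx": 0,"wy": 0,"wz": 0,"hand": 0},
    {"tx": 0,"ty": 0,"tz": 0,"wx": 0,"wy": 0,"wz": 0,"hand": 0},
  ],
)

```text
clock: 14.95
tool_pos: [0.5038, 0.1084, 0.137]
tool_rot: [[-0.998, 0.055, -0.008], [0.055, 0.998, 0.001], [0.008, 0.001, -1.0]]
contact_force: [-0.1, 0.3, -1.3]
width: 0.0484
```

```bash
python3 go.py 511.3 101.2 100 177.5
```

```text
clk 14.9 pos [503.8 108.4 137. ] yaw 176.8 w 48.4 F [-0.1  0.3 -1.3] q [ 39.  44. -74. 112.  47.  64.  32.]
 turn [ 0.  -0.5 -0.7] | d now [-8.2 -6.8 36.9] | d after turn [-7.8 -6.8 37. ]
```

Emit:
step_arm(
  steps=[
    {"tx": -8,"ty": -7,"tz": 10,"wx": 0,"wy": -0.5,"wz": -0.7,"hand": 0},
    {"tx": 0,"ty": 0,"tz": 20,"wx": 0,"wy": 0,"wz": 0,"hand": 0},
    {"tx": 0,"ty": 0,"tz": 20,"wx": 0,"wy": 0,"wz": 0,"hand": 0},
    {"tx": 0,"ty": 0,"tz": 12,"wx": 0,"wy": 0,"wz": 0,"hand": 0},
    {"tx": 0,"ty": 0,"tz": 0,"wx": 0,"wy": 0,"wz": 0,"hand": 0},
    {"tx": 0,"ty": 0,"tz": 0,"wx": 0,"wy": 0,"wz": 0,"hand": 0},
  ],
)

```text
clock: 15.55
tool_pos: [0.5105, 0.1084, 0.0714]
tool_rot: [[-0.999, 0.032, 0.003], [0.032, 0.999, 0.004], [-0.002, 0.004, -1.0]]
contact_force: [0.4, -0.4, -1.8]
width: 0.0486
```

```bash
python3 go.py 511.3 101.2 45 177.5
python3 - <<'E'
from h import *
im=snap('side','s4'); crop(im,200,60,400,310,2.4,'s4c'); snap('top','t4')
E
```

```text
clk 15.6 pos [510.5 108.4  71.4] yaw 178.1 w 48.6 F [ 0.4 -0.4 -1.8] q [ 35.  48. -68. 113.  54.  58.  29.]
 turn [0.3 0.1 0.6] | d now [-1.  -7.2 26.3] | d after turn [-1.1 -7.1 26.4]
```

View pics/s4.png

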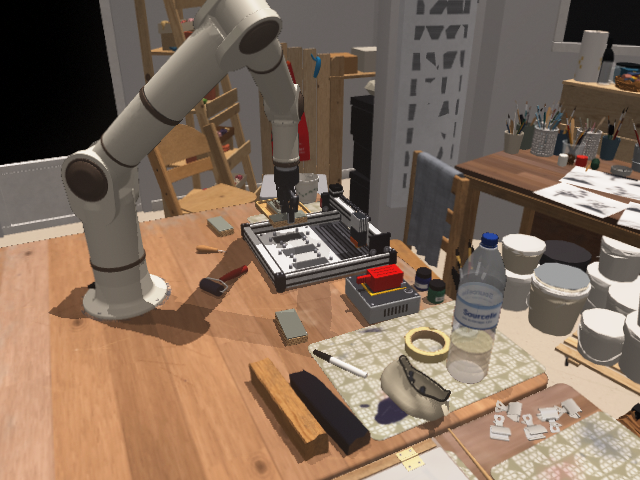

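View pics/s4c.png

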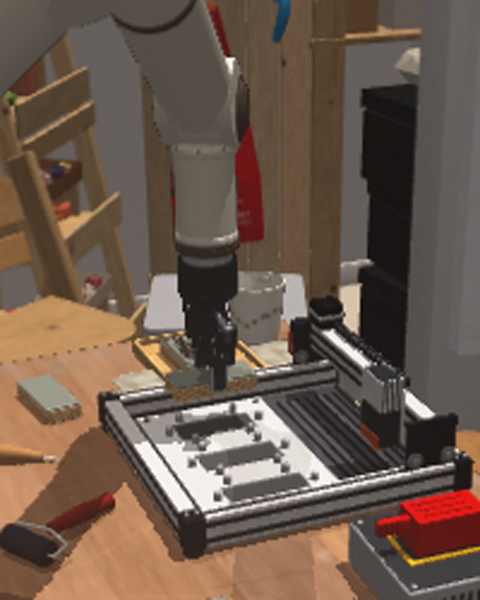

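View pics/t4.png

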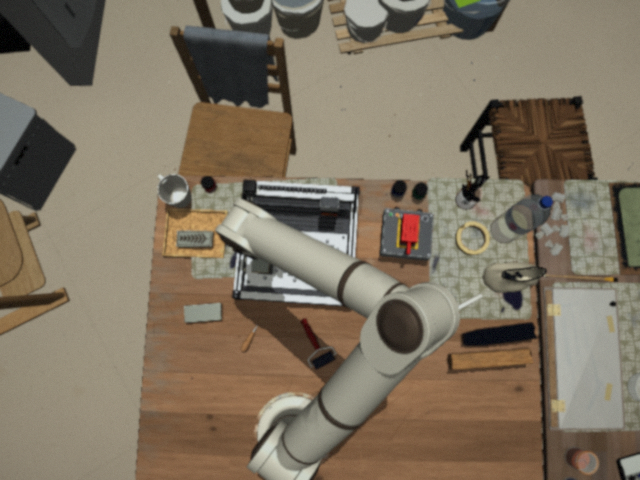

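Emit:
step_arm(
  steps=[
    {"tx": -1,"ty": -9,"tz": 8,"wx": 0.3,"wy": 0.1,"wz": 0.7,"hand": 0},
    {"tx": 0,"ty": 0,"tz": 15,"wx": 0,"wy": 0,"wz": 0,"hand": 0},
    {"tx": 0,"ty": 0,"tz": 0,"wx": 0,"wy": 0,"wz": 0,"hand": 0},
    {"tx": 0,"ty": 0,"tz": 0,"wx": 0,"wy": 0,"wz": 0,"hand": 0},
  ],
)

```text
clock: 16.05
tool_pos: [0.5131, 0.0978, 0.0482]
tool_rot: [[-0.999, 0.048, 0.004], [0.048, 0.999, -0.002], [-0.004, -0.001, -1.0]]
contact_force: [0.8, 1.2, -0.2]
width: 0.049
```

```bash
python3 go.py 511.3 101.2 40 177.5
```

```text
clk 16.1 pos [513.1  97.8  48.2] yaw 177.3 w 49.0 F [ 0.8  1.2 -0.2] q [ 35.  50. -65. 114.  56.  57.  28.]
 turn [-0.1  0.2 -0.2] | d now [2.  3.3 8.1] | d after turn [1.9 3.3 8.2]
```

Emit:
step_arm(
  steps=[
    {"tx": 1.8,"ty": 3,"tz": 5,"wx": 0,"wy": 0.2,"wz": -0.2,"hand": 0},
    {"tx": 0,"ty": 0,"tz": 0,"wx": 0,"wy": 0,"wz": 0,"hand": 0},
    {"tx": 0,"ty": 0,"tz": 0,"wx": 0,"wy": 0,"wz": 0,"hand": 0},
  ],
)

```text
clock: 16.35
tool_pos: [0.5113, 0.1014, 0.0428]
tool_rot: [[-0.999, 0.044, 0.0], [0.044, 0.999, -0.001], [-0.0, -0.001, -1.0]]
contact_force: [0.5, 1.3, -0.2]
width: 0.0488
```

```bash
for i in 1 2 3; do python3 go.py 511.3 101.2 40 177.5; done
python3 - <<'E'
from h import *
im=snap('side','s5'); crop(im,230,180,350,280,6.5,'s5c'); 
from workcell import ctrl
print(ctrl.state()['tool_pos'])
E
```

```text
clk 16.4 pos [511.3 101.4  42.8] yaw 177.5 w 48.8 F [ 0.5  1.3 -0.2] q [ 34.  50. -65. 114.  57.  56.  27.]
 turn [-0.1  0.  -0. ] | d now [ 0.  -0.2  2.8] | d after turn [ 0.  -0.2  2.8]
clk 16.4 pos [511.3 101.4  42.8] yaw 177.5 w 48.8 F [ 0.5  1.3 -0.2] q [ 34.  50. -65. 114.  57.  56.  27.]
 turn [-0.1  0.  -0. ] | d now [ 0.  -0.2  2.8] | d after turn [ 0.  -0.2  2.8]
clk 16.4 pos [511.3 101.4  42.8] yaw 177.5 w 48.8 F [ 0.5  1.3 -0.2] q [ 34.  50. -65. 114.  57.  56.  27.]
 turn [-0.1  0.  -0. ] | d now [ 0.  -0.2  2.8] | d after turn [ 0.  -0.2  2.8]
[0.5112279  0.10139561 0.04283269]
```

View pics/s5c.png

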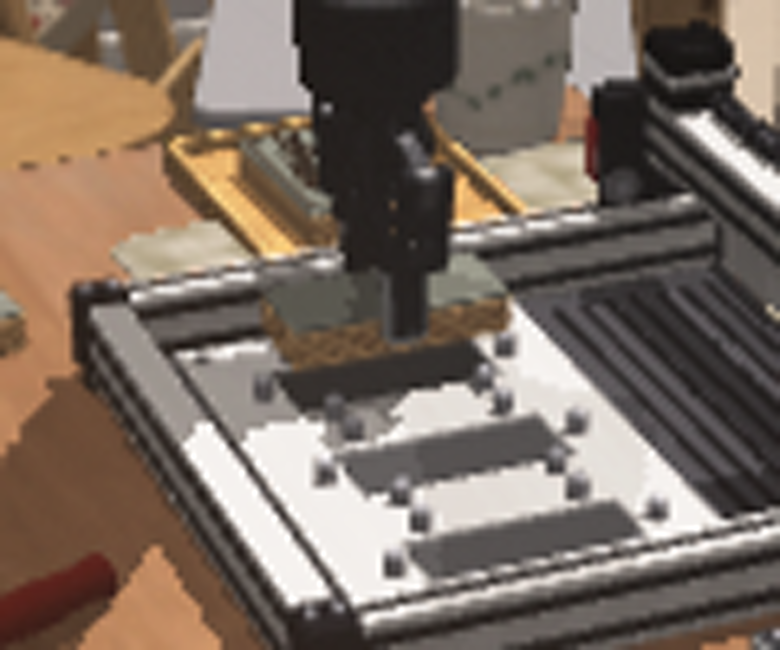

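Run:
```python
from h import *
c=np.array([(287,365),(508,322)])/6.5+[230,180]
print(onz('side',c,.0378)*1000)
# pad of nest2 & nest3 in side, check vs top: nest1 pad corners  (410,545)(438,578)(640,540)(610,500); nest2 (340,455),(375,493),(575,450),(540,415)
for q in ([(410,545),(438,578),(640,540),(610,500)],[(340,455),(375,493),(575,450),(540,415)]):
    w=onz('side',np.array(q)/6.5+[230,180],.016)*1000; print(w.round(0)[:,:2].tolist(),w.mean(0).round(1))
# expected block near-bottom edge: center (512.8,101.2), yaw -2.5
R=lambda a:np.array([[np.cos(a),-np.sin(a)],[np.sin(a),np.cos(a)]])
print([ (R(np.radians(-2.5))@v+[512.8,101.2]).round(1) for v in ([-55,-25],[55,-25])])
```

```text
[[455.24692379  81.15837686  37.8       ]
 [568.4640124   78.1809457   37.8       ]]
[[455.0, -65.0], [455.0, -96.0], [548.0, -105.0], [552.0, -66.0]] [502.7 -83.   16. ]
[[459.0, 25.0], [459.0, -15.0], [559.0, -17.0], [559.0, 22.0]] [509.    3.8  16. ]
[array([456.8,  78.6]), array([566.7,  73.8])]
```

Emit:
step_arm(
  steps=[
    {"tx": 0,"ty": 0,"tz": 7,"wx": 0,"wy": 0,"wz": 0,"hand": 0},
    {"tx": 0,"ty": 0,"tz": 5,"wx": 0,"wy": 0,"wz": 0,"hand": 0},
    {"tx": 0,"ty": 0,"tz": 0,"wx": 0,"wy": 0,"wz": 0,"hand": 0},
  ],
)

```text
clock: 16.7
tool_pos: [0.5115, 0.1015, 0.0301]
tool_rot: [[-0.999, 0.044, 0.001], [0.044, 0.999, -0.001], [-0.001, -0.001, -1.0]]
contact_force: [-0.1, 0.4, -0.5]
width: 0.0487
```

```bash
python3 go.py 511.3 101.2 22 177.5
```

```text
clk 16.7 pos [511.5 101.5  30.1] yaw 177.5 w 48.7 F [-0.1  0.4 -0.5] q [ 33.  51. -64. 114.  58.  55.  27.]
 turn [-0.1  0.1 -0. ] | d now [ 0.2 -0.3  8.1] | d after turn [ 0.2 -0.3  8.1]
```

Emit:
step_arm(
  steps=[
    {"tx": 0,"ty": 0,"tz": 5,"wx": 0,"wy": 0,"wz": 0,"hand": 0},
    {"tx": 0,"ty": 0,"tz": 3,"wx": 0,"wy": 0,"wz": 0,"hand": 0},
    {"tx": 0,"ty": 0,"tz": 1,"wx": 0,"wy": 0,"wz": 0,"hand": 0},
  ],
)

```text
clock: 17.0
tool_pos: [0.5116, 0.1014, 0.0203]
tool_rot: [[-0.999, 0.044, 0.001], [0.044, 0.999, -0.001], [-0.001, -0.001, -1.0]]
contact_force: [1.1, -0.6, 6.7]
width: 0.0486
```

```bash
python3 go.py 511.3 101.2 21 177.5
```

```text
clk 17.0 pos [511.6 101.4  20.3] yaw 177.5 w 48.6 F [ 1.1 -0.6  6.7] q [ 33.  52. -63. 114.  59.  55.  26.]
 turn [-0.1  0.1 -0. ] | d now [ 0.2 -0.2 -0.7] | d after turn [ 0.2 -0.2 -0.7]
```

Emit:
step_arm(
  steps=[
    {"tx": 0,"ty": 0,"tz": 0,"wx": 0,"wy": 0,"wz": 0,"hand": 0.75},
    {"tx": 0,"ty": 0,"tz": 0,"wx": 0,"wy": 0,"wz": 0,"hand": 0.75},
    {"tx": 0,"ty": 0,"tz": 0,"wx": 0,"wy": 0,"wz": 0,"hand": 0.75},
    {"tx": 0,"ty": 0,"tz": -10,"wx": 0,"wy": 0,"wz": 0,"hand": 0.75},
    {"tx": 0,"ty": 0,"tz": -30,"wx": 0,"wy": 0,"wz": 0,"hand": 0.75},
    {"tx": 0,"ty": 0,"tz": -40,"wx": 0,"wy": 0,"wz": 0,"hand": 1},
    {"tx": 0,"ty": 0,"tz": -30,"wx": 0,"wy": 0,"wz": 0,"hand": 1},
    {"tx": 0,"ty": 0,"tz": 0,"wx": 0,"wy": 0,"wz": 0,"hand": 1},
    {"tx": 0,"ty": 0,"tz": 0,"wx": 0,"wy": 0,"wz": 0,"hand": 1},
  ],
)

```text
clock: 17.9
tool_pos: [0.5113, 0.1026, 0.1375]
tool_rot: [[-0.999, 0.042, 0.002], [0.042, 0.999, -0.001], [-0.002, -0.0, -1.0]]
contact_force: [0.2, -0.4, -0.4]
width: 0.0855
```

```bash
python3 go.py 340 283 120 96.6
python3 - <<'E'
from bl import *
im=blanks(); cv2.imwrite('pics/t5.png',im)
E
```

```text
clk 17.9 pos [511.3 102.6 137.5] yaw 177.6 w 85.5 F [ 0.2 -0.4 -0.4] q [ 39.  44. -74. 111.  48.  64.  33.]
 turn [ 0.   0.1 81. ] | d now [178.7 173.   17.1] | d after turn [ 198.9 -149.4   17.5]
[340. 283.] [339.9 282.9] [ 47.  106.9] -83.5 519.0
[454.1 100.6] [454.6  73.2] [182.9  65.3] 85.2 669.5
[466.7 255.6] [465.5 246.5] [ 36.6 149.4] -88.6 464.0
```

View pics/t5.png

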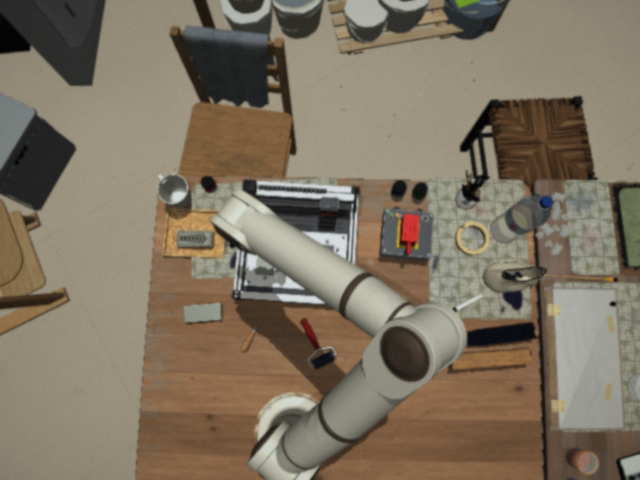

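Emit:
step_arm(
  steps=[
    {"tx": 0,"ty": 0,"tz": 0,"wx": 0,"wy": 0,"wz": 8.5,"hand": 1},
    {"tx": 0,"ty": 0,"tz": 0,"wx": 0,"wy": 0,"wz": 8.5,"hand": 1},
    {"tx": 0,"ty": 0,"tz": 0,"wx": 0,"wy": 0,"wz": 8.5,"hand": 1},
    {"tx": 0,"ty": 0,"tz": 0,"wx": 0,"wy": 0,"wz": 8.5,"hand": 1},
    {"tx": 0,"ty": 0,"tz": 0,"wx": 0,"wy": 0,"wz": 8.5,"hand": 1},
    {"tx": 0,"ty": 0,"tz": 0,"wx": 0,"wy": 0,"wz": 8.5,"hand": 1},
    {"tx": 0,"ty": 0,"tz": 0,"wx": 0,"wy": 0,"wz": 8.5,"hand": 1},
    {"tx": 0,"ty": 0,"tz": 0,"wx": 0,"wy": 0,"wz": 8.5,"hand": 1},
    {"tx": 0,"ty": 0,"tz": 0,"wx": 0,"wy": 0,"wz": 8.5,"hand": 1},
    {"tx": 0,"ty": 0,"tz": 0,"wx": 0,"wy": 0,"wz": 4,"hand": 1},
    {"tx": 35,"ty": -27,"tz": 0,"wx": 0,"wy": 0,"wz": 0,"hand": 1},
    {"tx": 35,"ty": -27,"tz": 0,"wx": 0,"wy": 0,"wz": 0,"hand": 1},
    {"tx": 35,"ty": -27,"tz": 0,"wx": 0,"wy": 0,"wz": 0,"hand": 1},
    {"tx": 35,"ty": -27,"tz": 0,"wx": 0,"wy": 0,"wz": 0,"hand": 1},
    {"tx": 30,"ty": -20,"tz": 0,"wx": 0,"wy": 0,"wz": 0,"hand": 1},
    {"tx": 10,"ty": -10,"tz": 0,"wx": 0,"wy": 0,"wz": 0,"hand": 1},
    {"tx": 0,"ty": 0,"tz": 0,"wx": 0,"wy": 0,"wz": 0,"hand": 1},
  ],
)

```text
clock: 19.7
tool_pos: [0.3394, 0.2679, 0.1224]
tool_rot: [[-0.093, 0.995, -0.03], [0.996, 0.093, -0.004], [-0.001, -0.03, -1.0]]
contact_force: [-0.8, -0.2, -0.2]
width: 0.0855
```

```bash
python3 go.py 340 283 60 96.6
```

```text
clk 19.7 pos [339.4 267.9 122.4] yaw 95.3 w 85.5 F [-0.8 -0.2 -0.2] q [ 10.  27. -60. 122.  29.  49. -63.]
 turn [-1.7  0.1 -1.3] | d now [15.1  3.8 62.3] | d after turn [14.9  2.3 62.4]
```

Emit:
step_arm(
  steps=[
    {"tx": 14,"ty": 2,"tz": 10,"wx": -1.7,"wy": 0,"wz": -1.3,"hand": 1},
    {"tx": 0,"ty": 0,"tz": 20,"wx": 0,"wy": 0,"wz": 0,"hand": 1},
    {"tx": 0,"ty": 0,"tz": 25,"wx": 0,"wy": 0,"wz": 0,"hand": 1},
    {"tx": 0,"ty": 0,"tz": 20,"wx": 0,"wy": 0,"wz": 0,"hand": 1},
    {"tx": 0,"ty": 0,"tz": 15,"wx": 0,"wy": 0,"wz": 0,"hand": 1},
    {"tx": 0,"ty": 0,"tz": 0,"wx": 0,"wy": 0,"wz": 0,"hand": 1},
    {"tx": 0,"ty": 0,"tz": 0,"wx": 0,"wy": 0,"wz": 0,"hand": 1},
  ],
)

```text
clock: 20.4
tool_pos: [0.3435, 0.2752, 0.0251]
tool_rot: [[-0.11, 0.994, -0.003], [0.994, 0.11, -0.008], [-0.008, -0.004, -1.0]]
contact_force: [-0.1, -0.7, -0.6]
width: 0.0858
```

```bash
python3 go.py 340 283 3 96.6
```

```text
clk 20.4 pos [343.5 275.2  25.1] yaw 96.3 w 85.8 F [-0.1 -0.7 -0.6] q [ -2.  35. -48. 125.  44.  39. -75.]
 turn [-0.2  0.4 -0.3] | d now [ 8.3 -2.6 22. ] | d after turn [ 8.1 -2.6 22.1]
```

Emit:
step_arm(
  steps=[
    {"tx": 9,"ty": -3,"tz": 5,"wx": -0.2,"wy": 0.4,"wz": -0.3,"hand": 1},
    {"tx": 0,"ty": 0,"tz": 10,"wx": 0,"wy": 0,"wz": 0,"hand": 1},
    {"tx": 0,"ty": 0,"tz": 5,"wx": 0,"wy": 0,"wz": 0,"hand": 1},
    {"tx": 0,"ty": 0,"tz": 0,"wx": 0,"wy": 0,"wz": 0,"hand": 1},
  ],
)

```text
clock: 20.8
tool_pos: [0.3412, 0.2846, 0.0049]
tool_rot: [[-0.114, 0.994, 0.002], [0.994, 0.114, 0.001], [0.001, 0.002, -1.0]]
contact_force: [0.7, -0.2, -0.7]
width: 0.0854
```

```bash
python3 go.py 340 283 3 96.6
```

```text
clk 20.8 pos [341.2 284.6   4.9] yaw 96.5 w 85.4 F [ 0.7 -0.2 -0.7] q [ -5.  37. -45. 125.  47.  36. -78.]
 turn [ 0.1 -0.1 -0.1] | d now [-1.4 -1.4  1.9] | d after turn [-1.4 -1.4  1.9]
```

Emit:
step_arm(
  steps=[
    {"tx": -1.4,"ty": -1,"tz": 2,"wx": 0,"wy": 0,"wz": 0,"hand": 0},
    {"tx": 0,"ty": 0,"tz": 0,"wx": 0,"wy": 0,"wz": 0,"hand": 0},
    {"tx": 0,"ty": 0,"tz": 0,"wx": 0,"wy": 0,"wz": 0,"hand": 0},
    {"tx": 0,"ty": 0,"tz": 0,"wx": 0,"wy": 0,"wz": 0,"hand": 0},
    {"tx": 0,"ty": 0,"tz": 0,"wx": 0,"wy": 0,"wz": 0,"hand": 0},
    {"tx": 0,"ty": 0,"tz": 0,"wx": 0,"wy": 0,"wz": 0,"hand": 0},
  ],
  force=60,
)

```text
clock: 21.4
tool_pos: [0.3408, 0.2832, 0.0038]
tool_rot: [[-0.114, 0.993, 0.004], [0.993, 0.114, 0.001], [0.001, 0.004, -1.0]]
contact_force: [-0.2, -0.4, -0.7]
width: 0.0485
```

```bash
python3 go.py 340 283 3 96.6
```

```text
clk 21.4 pos [340.8 283.2   3.8] yaw 96.6 w 48.5 F [-0.2 -0.4 -0.7] q [ -5.  37. -45. 125.  47.  36. -79.]
 turn [ 0.2 -0.1 -0. ] | d now [-0.1 -0.9  0.8] | d after turn [-0.1 -0.9  0.8]
```

Emit:
step_arm(
  steps=[
    {"tx": 0,"ty": 0,"tz": -15,"wx": 0,"wy": 0,"wz": 0,"hand": 0},
    {"tx": 0,"ty": 0,"tz": -25,"wx": 0,"wy": 0,"wz": 0,"hand": 0},
    {"tx": 0,"ty": 0,"tz": -35,"wx": 0,"wy": 0,"wz": 0,"hand": 0},
    {"tx": 0,"ty": 0,"tz": -35,"wx": 0,"wy": 0,"wz": 0,"hand": 0},
    {"tx": 0,"ty": 0,"tz": -30,"wx": 0,"wy": 0,"wz": 0,"hand": 0},
    {"tx": 0,"ty": 0,"tz": 0,"wx": 0,"wy": 0,"wz": 0,"hand": 0},
    {"tx": 0,"ty": 0,"tz": 0,"wx": 0,"wy": 0,"wz": 0,"hand": 0},
  ],
)

```text
clock: 22.1
tool_pos: [0.3389, 0.2816, 0.1472]
tool_rot: [[-0.115, 0.993, -0.0], [0.993, 0.115, -0.002], [-0.002, -0.0, -1.0]]
contact_force: [-0.6, 0.2, -0.0]
width: 0.049
```

```bash
python3 go.py 509 11.1 140 177.5;python3 go.py 509 11.1 140 -2.5
```

```text
clk 22.1 pos [338.9 281.6 147.2] yaw 96.6 w 49.0 F [-0.6  0.2 -0. ] q [ 10.  24. -63. 121.  28.  51. -62.]
 turn [ -0.1   0.1 -80.9] | d now [-288.2  137.9    7.6] | d after turn [-181.7 -262.8    7.2]
clk 22.1 pos [338.9 281.6 147.2] yaw 96.6 w 49.0 F [-0.6  0.2 -0. ] q [ 10.  24. -63. 121.  28.  51. -62.]
 turn [ 0.1  0.1 99.1] | d now [-288.2  137.9    7.6] | d after turn [181.7 262.8   7.2]
```

Emit:
step_arm(
  steps=[
    {"tx": -36,"ty": 17,"tz": 0,"wx": 0,"wy": 0,"wz": 0,"hand": 0},
    {"tx": -36,"ty": 17,"tz": 0,"wx": 0,"wy": 0,"wz": 0,"hand": 0},
    {"tx": -36,"ty": 17,"tz": 0,"wx": 0,"wy": 0,"wz": 0,"hand": 0},
    {"tx": -36,"ty": 17,"tz": 0,"wx": 0,"wy": 0,"wz": 0,"hand": 0},
    {"tx": -36,"ty": 17,"tz": 0,"wx": 0,"wy": 0,"wz": 0,"hand": 0},
    {"tx": -36,"ty": 17,"tz": 0,"wx": 0,"wy": 0,"wz": 0,"hand": 0},
    {"tx": -36,"ty": 17,"tz": 0,"wx": 0,"wy": 0,"wz": 0,"hand": 0},
    {"tx": 0,"ty": 0,"tz": 0,"wx": 0,"wy": 0,"wz": 8.5,"hand": 0},
    {"tx": 0,"ty": 0,"tz": 0,"wx": 0,"wy": 0,"wz": 8.5,"hand": 0},
    {"tx": 0,"ty": 0,"tz": 0,"wx": 0,"wy": 0,"wz": 8.5,"hand": 0},
    {"tx": 0,"ty": 0,"tz": 0,"wx": 0,"wy": 0,"wz": 8.5,"hand": 0},
    {"tx": 0,"ty": 0,"tz": 0,"wx": 0,"wy": 0,"wz": 8.5,"hand": 0},
    {"tx": 0,"ty": 0,"tz": 0,"wx": 0,"wy": 0,"wz": 8.5,"hand": 0},
    {"tx": 0,"ty": 0,"tz": 0,"wx": 0,"wy": 0,"wz": 0,"hand": 0},
  ],
)

```text
clock: 23.5
tool_pos: [0.481, 0.0322, 0.1273]
tool_rot: [[0.698, 0.715, -0.028], [0.715, -0.699, -0.0], [-0.019, -0.02, -1.0]]
contact_force: [0.6, -0.3, -0.4]
width: 0.0487
```

```bash
python3 go.py 509 11.1 120 -2.5
```

```text
clk 23.5 pos [481.   32.2 127.3] yaw 45.7 w 48.7 F [ 0.6 -0.3 -0.4] q [ 31.  26. -46. 116.  23.  50. -72.]
 turn [-0.6  1.5 48.2] | d now [ 4.6 35.   6.6] | d after turn [28.9 19.9  7.3]
```

Emit:
step_arm(
  steps=[
    {"tx": 0,"ty": 6,"tz": 0,"wx": 0,"wy": 0,"wz": 8.3,"hand": 0},
    {"tx": 0,"ty": 6,"tz": 0,"wx": 0,"wy": 0,"wz": 8.3,"hand": 0},
    {"tx": 0,"ty": 6,"tz": 0,"wx": 0,"wy": 0,"wz": 8.3,"hand": 0},
    {"tx": 0,"ty": 6,"tz": 0,"wx": 0,"wy": 0,"wz": 8.3,"hand": 0},
    {"tx": 5,"ty": 0,"tz": 0,"wx": 0,"wy": 0,"wz": 8.3,"hand": 0},
    {"tx": 5,"ty": 0,"tz": 0,"wx": 0,"wy": 0,"wz": 6,"hand": 0},
    {"tx": 5,"ty": 0,"tz": 0,"wx": 0,"wy": 0,"wz": 0,"hand": 0},
    {"tx": 0,"ty": 0,"tz": 0,"wx": 0,"wy": 0,"wz": 0,"hand": 0},
  ],
)

```text
clock: 24.3
tool_pos: [0.5031, 0.0126, 0.1172]
tool_rot: [[0.999, -0.027, -0.044], [-0.027, -1.0, -0.002], [-0.043, 0.003, -0.999]]
contact_force: [0.2, 0.2, -0.3]
width: 0.0485
```

```bash
python3 go.py 509 11.1 60 -2.5
```

```text
clk 24.3 pos [503.1  12.6 117.2] yaw -1.6 w 48.5 F [ 0.2  0.2 -0.3] q [  23.   26.  -34.  113.   18.   49. -112.]
 turn [0.2 2.5 0.9] | d now [ 8.4  1.2 56.9] | d after turn [ 5.9  1.2 57.2]
```

Emit:
step_arm(
  steps=[
    {"tx": 6,"ty": 1,"tz": 10,"wx": 0.2,"wy": 2.5,"wz": 0.9,"hand": 0},
    {"tx": 0,"ty": 0,"tz": 20,"wx": 0,"wy": 0,"wz": 0,"hand": 0},
    {"tx": 0,"ty": 0,"tz": 20,"wx": 0,"wy": 0,"wz": 0,"hand": 0},
    {"tx": 0,"ty": 0,"tz": 8,"wx": 0,"wy": 0,"wz": 0,"hand": 0},
    {"tx": 0,"ty": 0,"tz": 0,"wx": 0,"wy": 0,"wz": 0,"hand": 0},
    {"tx": 0,"ty": 0,"tz": 0,"wx": 0,"wy": 0,"wz": 0,"hand": 0},
  ],
)

```text
clock: 24.9
tool_pos: [0.5075, 0.0121, 0.0557]
tool_rot: [[1.0, -0.021, -0.001], [-0.021, -1.0, 0.001], [-0.001, -0.001, -1.0]]
contact_force: [1.0, -0.2, -0.3]
width: 0.0486
```

```bash
python3 go.py 509 11.1 42 -2.5
```

```text
clk 24.9 pos [507.5  12.1  55.7] yaw -1.2 w 48.6 F [ 1.  -0.2 -0.3] q [  20.   31.  -30.  116.   24.   39. -116.]
 turn [-0.1  0.1  1.3] | d now [ 1.5  1.  13.7] | d after turn [ 1.5  0.9 13.7]
```

Emit:
step_arm(
  steps=[
    {"tx": 1.5,"ty": 1,"tz": 8,"wx": 0,"wy": 0,"wz": 1.6,"hand": 0},
    {"tx": 0,"ty": 0,"tz": 5,"wx": 0,"wy": 0,"wz": 0,"hand": 0},
    {"tx": 0,"ty": 0,"tz": 0,"wx": 0,"wy": 0,"wz": 0,"hand": 0},
    {"tx": 0,"ty": 0,"tz": 0,"wx": 0,"wy": 0,"wz": 0,"hand": 0},
  ],
)

```text
clock: 25.3
tool_pos: [0.5108, 0.0109, 0.0435]
tool_rot: [[0.999, -0.051, 0.002], [-0.051, -0.999, 0.001], [0.002, -0.001, -1.0]]
contact_force: [-0.1, -0.1, -1.2]
width: 0.0485
```

```bash
python3 go.py 509 11.1 20 -2.5
python3 - <<'E'
from h import *
im=snap('side','s6'); crop(im,230,180,350,280,6.5,'s6c')
E
```

```text
clk 25.3 pos [510.8  10.9  43.5] yaw -2.9 w 48.5 F [-0.1 -0.1 -1.2] q [  19.   32.  -29.  116.   25.   38. -118.]
 turn [-0.1 -0.1 -0.4] | d now [-1.9 -0.1 23.5] | d after turn [-1.8 -0.1 23.5]
```

View pics/s6c.png

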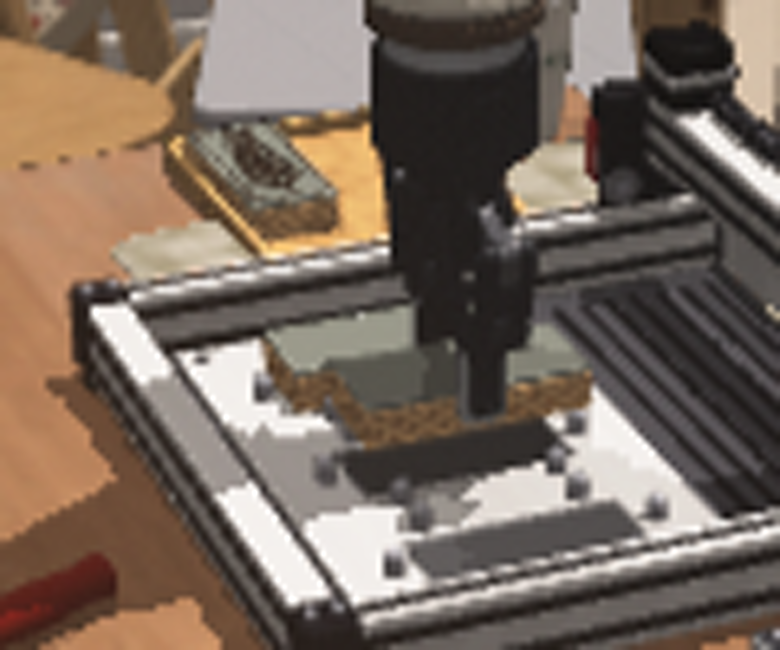

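Block B is over nest 2 and held level. Block A is seated in nest 3, and the engraved block lies flat in the tray. Lowering.

Emit:
step_arm(
  steps=[
    {"tx": -1.8,"ty": 0,"tz": 5,"wx": 0,"wy": 0,"wz": -0.4,"hand": 0},
    {"tx": 0,"ty": 0,"tz": 3,"wx": 0,"wy": 0,"wz": 0,"hand": 0},
    {"tx": 0,"ty": 0,"tz": 0,"wx": 0,"wy": 0,"wz": 0,"hand": 0},
  ],
)

```text
clock: 25.65
tool_pos: [0.5092, 0.011, 0.0354]
tool_rot: [[0.999, -0.043, 0.003], [-0.043, -0.999, 0.001], [0.003, -0.001, -1.0]]
contact_force: [0.1, 0.4, -1.8]
width: 0.0482
```

```bash
python3 go.py 509 11.1 20 -2.5
```

```text
clk 25.6 pos [509.2  11.   35.4] yaw -2.4 w 48.2 F [ 0.1  0.4 -1.8] q [  19.   33.  -29.  116.   25.   37. -119.]
 turn [-0.  -0.2  0.1] | d now [-0.2 -0.  15.4] | d after turn [-0.2 -0.1 15.4]
```

Emit:
step_arm(
  steps=[
    {"tx": 0,"ty": 0,"tz": 6,"wx": 0,"wy": 0,"wz": 0,"hand": 0},
    {"tx": 0,"ty": 0,"tz": 5,"wx": 0,"wy": 0,"wz": 0,"hand": 0},
    {"tx": 0,"ty": 0,"tz": 3,"wx": 0,"wy": 0,"wz": 0,"hand": 0},
    {"tx": 0,"ty": 0,"tz": 1,"wx": 0,"wy": 0,"wz": 0,"hand": 0},
  ],
)

```text
clock: 26.05
tool_pos: [0.5088, 0.011, 0.0193]
tool_rot: [[0.999, -0.043, 0.002], [-0.043, -0.999, 0.0], [0.002, -0.0, -1.0]]
contact_force: [-4.8, -0.5, 18.4]
width: 0.0486
```

```bash
python3 go.py 509 11.1 20 -2.5
```

```text
clk 26.1 pos [508.8  11.   19.3] yaw -2.4 w 48.6 F [-4.8 -0.5 18.4] q [  18.   34.  -27.  117.   27.   35. -120.]
 turn [-0.  -0.1  0.1] | d now [ 0.2 -0.1 -0.7] | d after turn [ 0.2 -0.1 -0.7]
```

Emit:
step_arm(
  steps=[
    {"tx": 0,"ty": 0,"tz": 0,"wx": 0,"wy": 0,"wz": 0,"hand": 0.75},
    {"tx": 0,"ty": 0,"tz": 0,"wx": 0,"wy": 0,"wz": 0,"hand": 0.75},
    {"tx": 0,"ty": 0,"tz": 0,"wx": 0,"wy": 0,"wz": 0,"hand": 0.75},
    {"tx": 0,"ty": 0,"tz": -10,"wx": 0,"wy": 0,"wz": 0,"hand": 0.75},
    {"tx": 0,"ty": 0,"tz": -30,"wx": 0,"wy": 0,"wz": 0,"hand": 0.75},
    {"tx": 0,"ty": 0,"tz": -40,"wx": 0,"wy": 0,"wz": 0,"hand": 1},
    {"tx": 0,"ty": 0,"tz": -30,"wx": 0,"wy": 0,"wz": 0,"hand": 1},
    {"tx": -20,"ty": 35,"tz": 0,"wx": 0,"wy": 0,"wz": 0,"hand": 1},
    {"tx": -20,"ty": 35,"tz": 0,"wx": 0,"wy": 0,"wz": 0,"hand": 1},
    {"tx": -20,"ty": 35,"tz": 0,"wx": 0,"wy": 0,"wz": 0,"hand": 1},
    {"tx": -20,"ty": 35,"tz": 0,"wx": 0,"wy": 0,"wz": 0,"hand": 1},
    {"tx": -20,"ty": 35,"tz": 0,"wx": 0,"wy": 0,"wz": 0,"hand": 1},
    {"tx": -20,"ty": 35,"tz": 0,"wx": 0,"wy": 0,"wz": 0,"hand": 1},
    {"tx": 0,"ty": 0,"tz": 0,"wx": 0,"wy": 0,"wz": 0,"hand": 1},
  ],
)

```text
clock: 27.45
tool_pos: [0.3806, -0.199, 0.1408]
tool_rot: [[0.999, -0.035, 0.014], [-0.035, -0.999, -0.003], [0.014, 0.002, -1.0]]
contact_force: [-0.1, -0.1, -0.5]
width: 0.0858
```

```bash
python3 go.py 337.6 -321 120 83.3
python3 - <<'E'
from bl import *
im=blanks(); cv2.imwrite('pics/t6.png',im)
E
```

```text
clk 27.4 pos [ 380.6 -199.   140.8] yaw -2.0 w 85.8 F [-0.1 -0.1 -0.5] q [ 53.  14. -32. 124.  10.  44. -78.]
 turn [  0.7  -0.5 -85.3] | d now [-38.9 123.3  20.6] | d after turn [-126.1  -28.5   20.8]
[466.4 257.7] [464.5 254.5] [137.2  48.7] -89.3 451.5
```

View pics/t6.png

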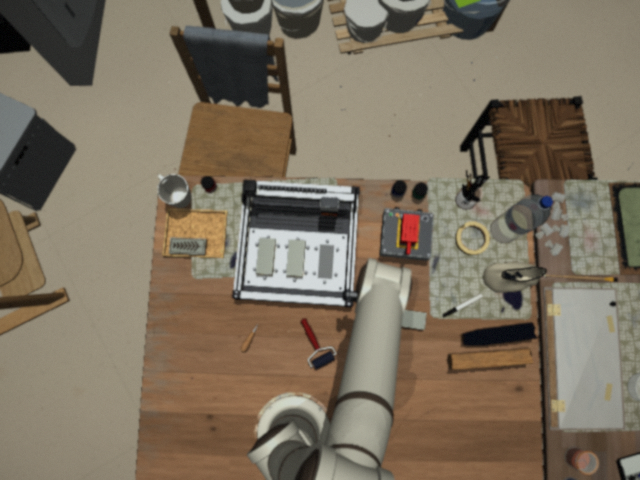

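The two blanks are seated at (267,257) and (297,257). The engraved block has moved from (195,240) to about (188,246), so it was knocked. I'll check whether it is still flat in the tray.

Run:
```python
from h import *
im=cv2.imread('pics/t6.png'); a=cv2.resize(im[200:270,155:235],None,fx=5,fy=5,interpolation=cv2.INTER_CUBIC)
s=snap('side','s7'); b=cv2.resize(s[185:240,225:305],None,fx=5,fy=5,interpolation=cv2.INTER_CUBIC)
cv2.imwrite('pics/e7.png',np.vstack([a,b])[:600])
```

```text
(no output)
```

View pics/e7.png

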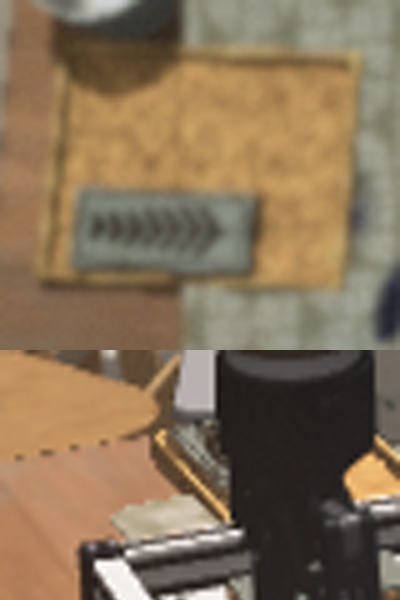

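Still inside the tray walls and apparently flat; I'll recheck from the side once the arm is clear. Now blank C.

Emit:
step_arm(
  steps=[
    {"tx": 0,"ty": 0,"tz": 0,"wx": 0,"wy": 0,"wz": -8.5,"hand": 1},
    {"tx": 0,"ty": 0,"tz": 0,"wx": 0,"wy": 0,"wz": -8.5,"hand": 1},
    {"tx": 0,"ty": 0,"tz": 0,"wx": 0,"wy": 0,"wz": -8.5,"hand": 1},
    {"tx": 0,"ty": 0,"tz": 0,"wx": 0,"wy": 0,"wz": -8.5,"hand": 1},
    {"tx": 0,"ty": 0,"tz": 0,"wx": 0,"wy": 0,"wz": -8.5,"hand": 1},
    {"tx": 0,"ty": 0,"tz": 0,"wx": 0,"wy": 0,"wz": -8.5,"hand": 1},
    {"tx": 0,"ty": 0,"tz": 0,"wx": 0,"wy": 0,"wz": -8.5,"hand": 1},
    {"tx": 0,"ty": 0,"tz": 0,"wx": 0,"wy": 0,"wz": -8.5,"hand": 1},
    {"tx": 0,"ty": 0,"tz": 0,"wx": 0,"wy": 0,"wz": -8.5,"hand": 1},
    {"tx": 0,"ty": 0,"tz": 0,"wx": 0,"wy": 0,"wz": -8.5,"hand": 1},
    {"tx": -35,"ty": -8,"tz": 0,"wx": 0,"wy": 0,"wz": 0,"hand": 1},
    {"tx": -35,"ty": -8,"tz": 0,"wx": 0,"wy": 0,"wz": 0,"hand": 1},
    {"tx": -35,"ty": -8,"tz": 0,"wx": 0,"wy": 0,"wz": 0,"hand": 1},
    {"tx": 0,"ty": 0,"tz": 0,"wx": 0,"wy": 0,"wz": 0,"hand": 1},
  ],
)

```text
clock: 29.0
tool_pos: [0.3704, -0.2742, 0.1454]
tool_rot: [[0.065, 0.997, 0.03], [0.998, -0.066, 0.004], [0.006, 0.03, -1.0]]
contact_force: [-0.6, -0.0, -0.3]
width: 0.0854
```

```bash
python3 go.py 337.6 -321 60 83.3
```

```text
clk 29.0 pos [ 370.4 -274.2  145.4] yaw 86.2 w 85.4 F [-0.6 -0.  -0.3] q [ 75.  20. -47. 120.  19.  46.  13.]
 turn [ 1.7 -0.4  2.9] | d now [-49.4 -32.2  84.1] | d after turn [-50.3 -27.1  85.4]
```

Emit:
step_arm(
  steps=[
    {"tx": 0,"ty": 0,"tz": 0,"wx": 1.7,"wy": -0.4,"wz": 2.9,"hand": 1},
    {"tx": -25,"ty": -13,"tz": 0,"wx": 0,"wy": 0,"wz": 0,"hand": 1},
    {"tx": -22,"ty": -12,"tz": 20,"wx": 0,"wy": 0,"wz": 0,"hand": 1},
    {"tx": 0,"ty": 0,"tz": 30,"wx": 0,"wy": 0,"wz": 0,"hand": 1},
    {"tx": 0,"ty": 0,"tz": 30,"wx": 0,"wy": 0,"wz": 0,"hand": 1},
    {"tx": 0,"ty": 0,"tz": 0,"wx": 0,"wy": 0,"wz": 0,"hand": 1},
    {"tx": 0,"ty": 0,"tz": 0,"wx": 0,"wy": 0,"wz": 0,"hand": 1},
  ],
)

```text
clock: 29.7
tool_pos: [0.3526, -0.3106, 0.0666]
tool_rot: [[0.098, 0.995, 0.008], [0.995, -0.098, -0.0], [0.001, 0.008, -1.0]]
contact_force: [-0.6, 1.3, 0.2]
width: 0.0857
```

```bash
python3 go.py 337.6 -321 20 83.3
```

```text
clk 29.7 pos [ 352.6 -310.6   66.6] yaw 84.4 w 85.7 F [-0.6  1.3  0.2] q [ 71.  29. -40. 121.  28.  39.   7.]
 turn [ 0.5 -0.   1.1] | d now [-11.9 -14.3  46.5] | d after turn [-12.1 -13.7  46.6]
```

Emit:
step_arm(
  steps=[
    {"tx": -12,"ty": -13.7,"tz": 0,"wx": 0.5,"wy": 0,"wz": 1.2,"hand": 1},
    {"tx": 0,"ty": 0,"tz": 15,"wx": 0,"wy": 0,"wz": 0,"hand": 1},
    {"tx": 0,"ty": 0,"tz": 20,"wx": 0,"wy": 0,"wz": 0,"hand": 1},
    {"tx": 0,"ty": 0,"tz": 10,"wx": 0,"wy": 0,"wz": 0,"hand": 1},
    {"tx": 0,"ty": 0,"tz": 0,"wx": 0,"wy": 0,"wz": 0,"hand": 1},
    {"tx": 0,"ty": 0,"tz": 0,"wx": 0,"wy": 0,"wz": 0,"hand": 1},
  ],
)

```text
clock: 30.3
tool_pos: [0.3406, -0.324, 0.0242]
tool_rot: [[0.119, 0.993, 0.005], [0.993, -0.119, -0.006], [-0.005, 0.005, -1.0]]
contact_force: [0.9, 0.5, 0.1]
width: 0.0856
```

```bash
python3 go.py 337.6 -321 3 83.3
```

```text
clk 30.3 pos [ 340.6 -324.    24.2] yaw 83.1 w 85.6 F [0.9 0.5 0.1] q [ 69.  33. -35. 122.  33.  35.   4.]
 turn [ 0.3  0.3 -0.2] | d now [ 2.7 -3.5 21.1] | d after turn [ 2.6 -3.4 21.2]
```

Emit:
step_arm(
  steps=[
    {"tx": 3,"ty": -3.4,"tz": 7,"wx": 0.3,"wy": 0.3,"wz": -0.2,"hand": 1},
    {"tx": 0,"ty": 0,"tz": 8,"wx": 0,"wy": 0,"wz": 0,"hand": 1},
    {"tx": 0,"ty": 0,"tz": 5,"wx": 0,"wy": 0,"wz": 0,"hand": 1},
    {"tx": 0,"ty": 0,"tz": 0,"wx": 0,"wy": 0,"wz": 0,"hand": 1},
  ],
)

```text
clock: 30.7
tool_pos: [0.3382, -0.321, 0.0039]
tool_rot: [[0.116, 0.993, 0.001], [0.993, -0.116, -0.001], [-0.001, 0.001, -1.0]]
contact_force: [-0.6, -0.7, 0.0]
width: 0.0853
```

```bash
python3 go.py 337.6 -321 3 83.3
```

```text
clk 30.7 pos [ 338.2 -321.     3.9] yaw 83.4 w 85.3 F [-0.6 -0.7  0. ] q [ 68.  35. -33. 122.  35.  33.   2.]
 turn [0.1 0.1 0.1] | d now [-0.  -0.6  0.9] | d after turn [-0.  -0.6  0.9]
```

Emit:
step_arm(
  steps=[
    {"tx": 0,"ty": 0,"tz": 0.5,"wx": 0,"wy": 0,"wz": 0,"hand": 0},
    {"tx": 0,"ty": 0,"tz": 0,"wx": 0,"wy": 0,"wz": 0,"hand": 0},
    {"tx": 0,"ty": 0,"tz": 0,"wx": 0,"wy": 0,"wz": 0,"hand": 0},
    {"tx": 0,"ty": 0,"tz": 0,"wx": 0,"wy": 0,"wz": 0,"hand": 0},
    {"tx": 0,"ty": 0,"tz": 0,"wx": 0,"wy": 0,"wz": 0,"hand": 0},
    {"tx": 0,"ty": 0,"tz": 0,"wx": 0,"wy": 0,"wz": 0,"hand": 0},
  ],
  force=60,
)

```text
clock: 31.3
tool_pos: [0.3386, -0.3211, 0.0039]
tool_rot: [[0.115, 0.993, 0.001], [0.993, -0.115, -0.002], [-0.002, 0.002, -1.0]]
contact_force: [-0.3, -0.3, -1.1]
width: 0.0485
```

```bash
python3 go.py 337.6 -321 3 83.3
```

```text
clk 31.3 pos [ 338.6 -321.1    3.9] yaw 83.4 w 48.5 F [-0.3 -0.3 -1.1] q [ 68.  35. -33. 122.  35.  33.   2.]
 turn [0.1 0.1 0.1] | d now [ 0.  -1.   0.9] | d after turn [ 0.  -1.   0.9]
```

Emit:
step_arm(
  steps=[
    {"tx": 0,"ty": 0,"tz": -15,"wx": 0,"wy": 0,"wz": 0,"hand": 0},
    {"tx": 0,"ty": 0,"tz": -25,"wx": 0,"wy": 0,"wz": 0,"hand": 0},
    {"tx": 0,"ty": 0,"tz": -35,"wx": 0,"wy": 0,"wz": 0,"hand": 0},
    {"tx": 0,"ty": 0,"tz": -35,"wx": 0,"wy": 0,"wz": 0,"hand": 0},
    {"tx": 0,"ty": 0,"tz": -30,"wx": 0,"wy": 0,"wz": 0,"hand": 0},
    {"tx": 0,"ty": 0,"tz": 0,"wx": 0,"wy": 0,"wz": 0,"hand": 0},
    {"tx": 0,"ty": 0,"tz": 0,"wx": 0,"wy": 0,"wz": 0,"hand": 0},
  ],
)

```text
clock: 32.0
tool_pos: [0.3379, -0.3191, 0.1529]
tool_rot: [[0.113, 0.994, -0.001], [0.994, -0.113, -0.001], [-0.001, -0.0, -1.0]]
contact_force: [-0.7, -0.2, -1.6]
width: 0.0487
```

```bash
python3 go.py 504.8 -79 140 -2.5
```

```text
clk 32.0 pos [ 337.9 -319.1  152.9] yaw 83.5 w 48.7 F [-0.7 -0.2 -1.6] q [ 80.  20. -46. 118.  19.  49.  16.]
 turn [ 0.   0.1 86. ] | d now [257.4 138.8  12.6] | d after turn [ 156.3 -247.2   12.9]
```

Emit:
step_arm(
  steps=[
    {"tx": 35,"ty": 19,"tz": 0,"wx": 0,"wy": 0,"wz": 0,"hand": 0},
    {"tx": 35,"ty": 19,"tz": 0,"wx": 0,"wy": 0,"wz": 0,"hand": 0},
    {"tx": 35,"ty": 19,"tz": 0,"wx": 0,"wy": 0,"wz": 0,"hand": 0},
    {"tx": 35,"ty": 19,"tz": 0,"wx": 0,"wy": 0,"wz": 0,"hand": 0},
    {"tx": 35,"ty": 19,"tz": 0,"wx": 0,"wy": 0,"wz": 0,"hand": 0},
    {"tx": 35,"ty": 19,"tz": 0,"wx": 0,"wy": 0,"wz": 0,"hand": 0},
    {"tx": 20,"ty": 8,"tz": 0,"wx": 0,"wy": 0,"wz": 0,"hand": 0},
    {"tx": 0,"ty": 0,"tz": 0,"wx": 0,"wy": 0,"wz": 8.5,"hand": 0},
    {"tx": 0,"ty": 0,"tz": 0,"wx": 0,"wy": 0,"wz": 8.5,"hand": 0},
    {"tx": 0,"ty": 0,"tz": 0,"wx": 0,"wy": 0,"wz": 8.5,"hand": 0},
    {"tx": 0,"ty": 0,"tz": 0,"wx": 0,"wy": 0,"wz": 8.5,"hand": 0},
    {"tx": 0,"ty": 0,"tz": 0,"wx": 0,"wy": 0,"wz": 8.5,"hand": 0},
    {"tx": 0,"ty": 0,"tz": 0,"wx": 0,"wy": 0,"wz": 8.5,"hand": 0},
    {"tx": 0,"ty": 0,"tz": 0,"wx": 0,"wy": 0,"wz": 8.5,"hand": 0},
    {"tx": 0,"ty": 0,"tz": 0,"wx": 0,"wy": 0,"wz": 8.5,"hand": 0},
    {"tx": 0,"ty": 0,"tz": 0,"wx": 0,"wy": 0,"wz": 8.5,"hand": 0},
    {"tx": 0,"ty": 0,"tz": 0,"wx": 0,"wy": 0,"wz": 6,"hand": 0},
    {"tx": 0,"ty": 0,"tz": 0,"wx": 0,"wy": 0,"wz": 0,"hand": 0},
  ],
)

```text
clock: 33.8
tool_pos: [0.474, -0.0899, 0.1338]
tool_rot: [[0.999, -0.013, -0.035], [-0.013, -1.0, 0.014], [-0.035, -0.014, -0.999]]
contact_force: [0.7, 0.1, -1.1]
width: 0.0487
```

```bash
python3 go.py 504.8 -79 100 -2.5
```

```text
clk 33.8 pos [474.  -89.9 133.8] yaw -0.7 w 48.7 F [ 0.7  0.1 -1.1] q [ 33.  21. -29. 115.  13.  49. -95.]
 turn [-0.8  2.   1.8] | d now [ 31.8 -10.9  32.9] | d after turn [ 30.3 -12.3  33.8]
```

Emit:
step_arm(
  steps=[
    {"tx": 0,"ty": 0,"tz": 0,"wx": -0.8,"wy": 2,"wz": 1.8,"hand": 0},
    {"tx": 15,"ty": -6,"tz": 10,"wx": 0,"wy": 0,"wz": 0,"hand": 0},
    {"tx": 14,"ty": -6,"tz": 20,"wx": 0,"wy": 0,"wz": 0,"hand": 0},
    {"tx": 0,"ty": 0,"tz": 25,"wx": 0,"wy": 0,"wz": 0,"hand": 0},
    {"tx": 0,"ty": 0,"tz": 20,"wx": 0,"wy": 0,"wz": 0,"hand": 0},
    {"tx": 0,"ty": 0,"tz": 0,"wx": 0,"wy": 0,"wz": 0,"hand": 0},
    {"tx": 0,"ty": 0,"tz": 0,"wx": 0,"wy": 0,"wz": 0,"hand": 0},
  ],
)

```text
clock: 34.5
tool_pos: [0.5005, -0.0776, 0.0524]
tool_rot: [[1.0, -0.023, -0.008], [-0.023, -1.0, 0.001], [-0.008, -0.001, -1.0]]
contact_force: [1.0, 0.1, -1.2]
width: 0.0482
```

```bash
python3 go.py 504.8 -79 42 -2.5
```

```text
clk 34.5 pos [500.5 -77.6  52.4] yaw -1.3 w 48.2 F [ 1.   0.1 -1.2] q [  27.   30.  -26.  116.   20.   39. -103.]
 turn [-0.   0.4  1.2] | d now [ 4.4  1.3 10.4] | d after turn [ 4.3  1.2 10.4]
```

Emit:
step_arm(
  steps=[
    {"tx": 4.3,"ty": 1.2,"tz": 8,"wx": 0,"wy": 0.4,"wz": 1.3,"hand": 0},
    {"tx": 0,"ty": 0,"tz": 2,"wx": 0,"wy": 0,"wz": 0,"hand": 0},
    {"tx": 0,"ty": 0,"tz": 0,"wx": 0,"wy": 0,"wz": 0,"hand": 0},
    {"tx": 0,"ty": 0,"tz": 0,"wx": 0,"wy": 0,"wz": 0,"hand": 0},
  ],
)

```text
clock: 34.9
tool_pos: [0.5064, -0.0796, 0.0438]
tool_rot: [[0.999, -0.046, 0.003], [-0.046, -0.999, -0.0], [0.003, 0.0, -1.0]]
contact_force: [-0.3, 0.1, -0.6]
width: 0.0484
```

```bash
python3 go.py 504.8 -79 20 -2.5
python3 - <<'E'
from h import *
im=snap('side','s8'); crop(im,230,170,350,280,5.4,'s8c')
E
```

```text
clk 34.9 pos [506.4 -79.6  43.8] yaw -2.6 w 48.4 F [-0.3  0.1 -0.6] q [  26.   31.  -25.  116.   21.   37. -105.]
 turn [ 0.  -0.2 -0.1] | d now [-1.7 -0.5 23.8] | d after turn [-1.6 -0.5 23.8]
```

View pics/s8c.png

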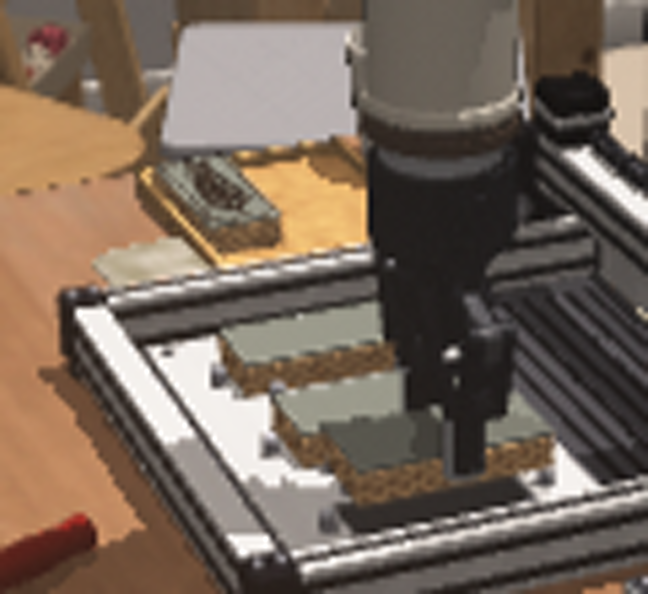

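Emit:
step_arm(
  steps=[
    {"tx": -1.6,"ty": -0.5,"tz": 6,"wx": 0,"wy": -0.2,"wz": 0,"hand": 0},
    {"tx": 0,"ty": 0,"tz": 4,"wx": 0,"wy": 0,"wz": 0,"hand": 0},
    {"tx": 0,"ty": 0,"tz": 0,"wx": 0,"wy": 0,"wz": 0,"hand": 0},
  ],
)

```text
clock: 35.25
tool_pos: [0.5053, -0.0793, 0.0338]
tool_rot: [[0.999, -0.046, 0.001], [-0.046, -0.999, -0.001], [0.001, 0.001, -1.0]]
contact_force: [-0.6, -0.2, -0.5]
width: 0.0485
```

```bash
python3 go.py 504.8 -79 20 -2.5
```

```text
clk 35.2 pos [505.3 -79.3  33.8] yaw -2.6 w 48.5 F [-0.6 -0.2 -0.5] q [  25.   32.  -24.  116.   21.   36. -105.]
 turn [ 0.  -0.  -0.1] | d now [-0.5 -0.2 13.8] | d after turn [-0.5 -0.2 13.8]
```

Emit:
step_arm(
  steps=[
    {"tx": 0,"ty": 0,"tz": 5,"wx": 0,"wy": 0,"wz": 0,"hand": 0},
    {"tx": 0,"ty": 0,"tz": 5,"wx": 0,"wy": 0,"wz": 0,"hand": 0},
    {"tx": 0,"ty": 0,"tz": 2.5,"wx": 0,"wy": 0,"wz": 0,"hand": 0},
    {"tx": 0,"ty": 0,"tz": 1,"wx": 0,"wy": 0,"wz": 0,"hand": 0},
  ],
)

```text
clock: 35.65
tool_pos: [0.5052, -0.0792, 0.0196]
tool_rot: [[0.999, -0.046, 0.0], [-0.046, -0.999, -0.001], [0.0, 0.001, -1.0]]
contact_force: [-5.4, 0.8, 19.8]
width: 0.0487
```

```bash
python3 go.py 504.8 -79 20 -2.5
```

```text
clk 35.6 pos [505.2 -79.2  19.6] yaw -2.6 w 48.7 F [-5.4  0.8 19.8] q [  25.   33.  -23.  116.   22.   35. -106.]
 turn [ 0.1 -0.  -0.1] | d now [-0.5 -0.2 -0.4] | d after turn [-0.5 -0.2 -0.4]
```

Emit:
step_arm(
  steps=[
    {"tx": 0,"ty": 0,"tz": 0,"wx": 0,"wy": 0,"wz": 0,"hand": 0.75},
    {"tx": 0,"ty": 0,"tz": 0,"wx": 0,"wy": 0,"wz": 0,"hand": 0.75},
    {"tx": 0,"ty": 0,"tz": 0,"wx": 0,"wy": 0,"wz": 0,"hand": 0.75},
    {"tx": 0,"ty": 0,"tz": -10,"wx": 0,"wy": 0,"wz": 0,"hand": 0.75},
    {"tx": 0,"ty": 0,"tz": -30,"wx": 0,"wy": 0,"wz": 0,"hand": 0.75},
    {"tx": 0,"ty": 0,"tz": -40,"wx": 0,"wy": 0,"wz": 0,"hand": 0.75},
    {"tx": 0,"ty": 0,"tz": -40,"wx": 0,"wy": 0,"wz": 0,"hand": 0.4},
    {"tx": -20,"ty": 35,"tz": -20,"wx": 0,"wy": 0,"wz": 0,"hand": 0.1},
    {"tx": -20,"ty": 35,"tz": 0,"wx": 0,"wy": 0,"wz": 0,"hand": 0},
    {"tx": -20,"ty": 35,"tz": 0,"wx": 0,"wy": 0,"wz": 0,"hand": 0},
    {"tx": -20,"ty": 35,"tz": 0,"wx": 0,"wy": 0,"wz": 0,"hand": 0},
    {"tx": -20,"ty": 35,"tz": 0,"wx": 0,"wy": 0,"wz": 0,"hand": 0},
    {"tx": 0,"ty": 0,"tz": 0,"wx": 0,"wy": 0,"wz": 0,"hand": 0},
  ],
)

```text
clock: 36.95
tool_pos: [0.3977, -0.2539, 0.1729]
tool_rot: [[0.999, -0.038, 0.009], [-0.038, -0.999, -0.006], [0.009, 0.005, -1.0]]
contact_force: [-0.3, -0.6, -0.4]
width: -0.0002
```

```bash
python3 go.py 400 -320 180 0
python3 - <<'E'
from meas import *
im=avg('top',3); cv2.imwrite('pics/t9.png',im); crop(im,150,170,450,340,2.6,'t9c')
hsv=cv2.cvtColor(cv2.GaussianBlur(im,(3,3),0),cv2.COLOR_BGR2HSV)
H,S,V=[hsv[:,:,i].astype(int) for i in range(3)]
m=((S>11)&(V<205)&(V>90)&(H>20)&(H<80)); q=np.zeros_like(m); q[232:290,246:352]=1
m=cv2.morphologyEx((m&q).astype(np.uint8)*255,cv2.MORPH_OPEN,np.ones((3,3),np.uint8))
for r in rects(m,.038): print(*r)
s=snap('side','s9'); crop(s,230,170,350,280,5.4,'s9c')
E
```

```text
clk 37.0 pos [ 397.7 -253.9  172.9] yaw -2.2 w -0.2 F [-0.3 -0.6 -0.4] q [ 52.  14. -26. 117.   8.  49. -71.]
 turn [ 0.3 -0.5 -2.2] | d now [ 4.9 66.  -6.7] | d after turn [ 2.3 66.1 -7.1]
[500.7 -77.8] [501.3 -76.9] [ 47.9 110.6] -3.0 513.5
[506.6  10.4] [507.1  10.8] [ 48.5 112.1] -1.3 535.5
[509.1  99.8] [509.5  99.9] [ 51.3 111.6] -3.0 561.0
```

View pics/t9c.png

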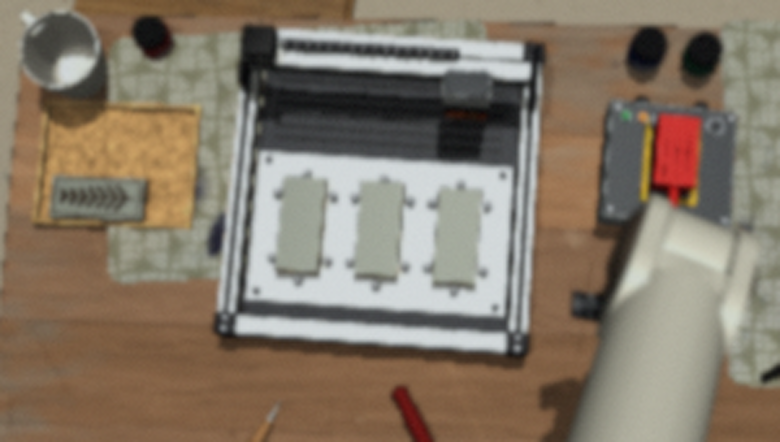

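View pics/s9c.png

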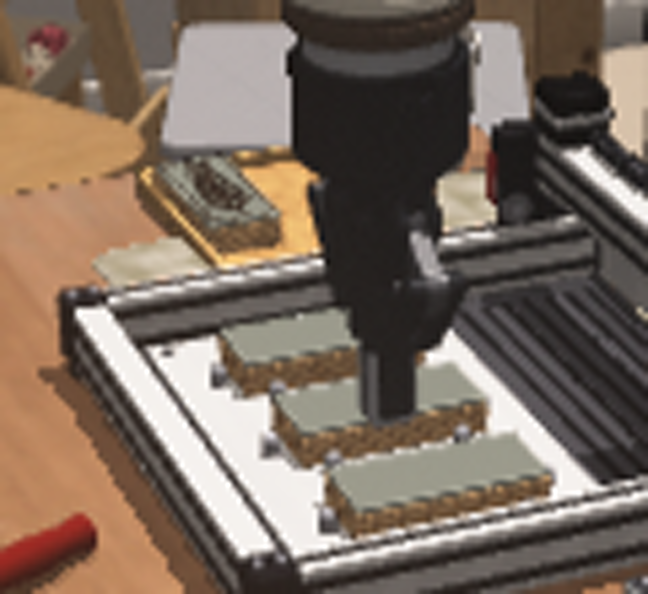

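All three blanks are seated flush and the engraved block is flat in the tray. Next I'll locate the tab from the arm-free averages in both views.

Run:
```python
from meas import *
im=cv2.imread('pics/topavg.png'); hsv=cv2.cvtColor(im,cv2.COLOR_BGR2HSV)
red=(((hsv[:,:,0]<6)|(hsv[:,:,0]>174))&(hsv[:,:,1]>170)&(hsv[:,:,2]>60))
for v in range(212,258):
    xs=np.where(red[v,385:440])[0]+385
    if len(xs): print(v,xs.min(),xs.max(),end=' | ')
print()
def pr(l,px,z): print(l,(onz('top',px,z)*1000).round(1).tolist())
# fin rows centre
rows=[]
for v in range(243,255):
    xs=np.where(red[v,385:440])[0]+385
    if len(xs): rows.append((xs.mean(),v))
pr('fin',rows,.096)
# hood top outline
hr=[]
for v in range(218,238):
    xs=np.where(red[v,385:440])[0]+385
    hr.append((xs.mean(),v))
pr('hood',[hr[0],hr[-1]],.099)
s=cv2.imread('pics/side0.png'); hs=cv2.cvtColor(s,cv2.COLOR_BGR2HSV)
r2=(((hs[:,:,0]<6)|(hs[:,:,0]>174))&(hs[:,:,1]>150)&(hs[:,:,2]>60))
for u in range(352,406,2):
    ys=np.where(r2[255:300,u])[0]+255
    if len(ys): print(u,ys.min(),ys.max(),end=' | ')
print()
# candidate predictions
def pred(c,yaw):
    a=np.radians(yaw); R=np.array([[np.cos(a),-np.sin(a)],[np.sin(a),np.cos(a)]])
    h=R@[45,0]+c; tab=R@[45-107,0]+c; tip=R@[45-117,0]+c
    for l,p,z in (('tab',tab,87),('tiptop',tip,96),('tipbot',tip,78),('hinge',h,65)):
        X=np.r_[p,z]/1000; print(l,X.round(4),'top',proj('top',[X]).round(1)[0],'side',proj('side',[X]).round(1)[0])
pred(np.array([587,-318]),-5.2)
```

```text
215 404 414 | 216 404 418 | 217 403 418 | 218 403 418 | 219 402 418 | 220 402 418 | 221 402 418 | 222 402 418 | 223 402 418 | 224 402 417 | 225 402 417 | 226 402 417 | 227 402 417 | 228 402 417 | 229 402 417 | 230 402 417 | 231 401 417 | 232 401 417 | 233 401 417 | 234 401 417 | 235 401 417 | 236 401 417 | 237 401 417 | 238 401 417 | 239 401 416 | 240 401 416 | 241 402 416 | 242 405 414 | 243 406 411 | 244 406 411 | 245 407 411 | 246 407 410 | 247 407 410 | 248 406 410 | 249 406 409 | 250 406 409 | 251 406 409 | 252 406 409 | 253 407 408 | 
fin [[549.6, -316.6, 96.0], [546.6, -316.6, 96.0], [543.7, -318.0, 96.0], [540.7, -316.5, 96.0], [537.8, -316.5, 96.0], [534.8, -315.1, 96.0], [531.9, -313.6, 96.0], [529.0, -313.6, 96.0], [526.0, -313.5, 96.0], [523.1, -313.5, 96.0], [520.2, -313.5, 96.0]]
hood [[623.2, -322.7, 99.0], [566.6, -317.7, 99.0]]
358 276 283 | 360 276 283 | 362 276 282 | 364 275 281 | 366 275 283 | 368 269 285 | 370 268 287 | 372 268 290 | 374 268 291 | 376 267 291 | 378 267 290 | 380 266 290 | 382 266 289 | 384 266 289 | 386 265 289 | 388 265 288 | 390 264 288 | 392 264 287 | 394 264 287 | 396 265 286 | 398 267 286 | 400 269 285 | 402 271 280 | 
tab [ 0.5253 -0.3124  0.087 ] top [406.6 251.8] side [358.3 278. ]
tiptop [ 0.5153 -0.3115  0.096 ] top [406.8 254.7] side [354.7 275.6]
tipbot [ 0.5153 -0.3115  0.078 ] top [405.8 255.8] side [354.5 281.9]
hinge [ 0.6318 -0.3221  0.065 ] top [408.3 218. ] side [396.2 277.7]
```

```bash
python3 go.py 528.5 -314.4 150 -5
```

```text
clk 37.1 pos [ 402.  -247.5  172.7] yaw -1.6 w -0.4 F [-0.2  0.3 -0.3] q [ 52.  14. -27. 117.   8.  49. -71.]
 turn [ 0.1 -0.6  3.4] | d now [128.   63.3  24.3] | d after turn [131.8  55.6  22.7]
```

Emit:
step_arm(
  steps=[
    {"tx": 0,"ty": 0,"tz": 0,"wx": 0.1,"wy": -0.6,"wz": 3.4,"hand": 0.6},
    {"tx": 30,"ty": 12,"tz": 0,"wx": 0,"wy": 0,"wz": 0,"hand": 0.6},
    {"tx": 35,"ty": 15,"tz": 0,"wx": 0,"wy": 0,"wz": 0,"hand": 0.6},
    {"tx": 35,"ty": 15,"tz": 0,"wx": 0,"wy": 0,"wz": 0,"hand": 0.6},
    {"tx": 20,"ty": 9,"tz": 5,"wx": 0,"wy": 0,"wz": 0,"hand": 0.6},
    {"tx": 0,"ty": 0,"tz": 0,"wx": 0,"wy": 0,"wz": 0,"hand": 0.6},
    {"tx": 0,"ty": 0,"tz": 0,"wx": 0,"wy": 0,"wz": 0,"hand": 0.6},
  ],
)

```text
clock: 37.85
tool_pos: [0.5278, -0.2956, 0.1671]
tool_rot: [[0.998, -0.068, 0.001], [-0.068, -0.998, 0.005], [0.0, -0.005, -1.0]]
contact_force: [-0.9, 0.1, -0.6]
width: 0.0513
```

```bash
python3 go.py 528.5 -314.4 120 -5
```

```text
clk 37.9 pos [ 527.8 -295.6  167.1] yaw -3.9 w 51.3 F [-0.9  0.1 -0.6] q [ 45.  28. -24.  99.  13.  56. -78.]
 turn [-0.3 -0.   1.1] | d now [ 2. 19. 47.] | d after turn [ 2.4 18.7 47.1]
```

Emit:
step_arm(
  steps=[
    {"tx": 2,"ty": 18.5,"tz": 0,"wx": -0.3,"wy": 0,"wz": 1.2,"hand": 0.6},
    {"tx": 0,"ty": 0,"tz": 20,"wx": 0,"wy": 0,"wz": 0,"hand": 0.6},
    {"tx": 0,"ty": 0,"tz": 20,"wx": 0,"wy": 0,"wz": 0,"hand": 0.6},
    {"tx": 0,"ty": 0,"tz": 0,"wx": 0,"wy": 0,"wz": 0,"hand": 0.6},
    {"tx": 0,"ty": 0,"tz": 0,"wx": 0,"wy": 0,"wz": 0,"hand": 0.6},
  ],
)

```text
clock: 38.35
tool_pos: [0.5265, -0.3159, 0.1283]
tool_rot: [[0.996, -0.091, -0.0], [-0.091, -0.996, -0.003], [-0.0, 0.004, -1.0]]
contact_force: [0.0, -0.1, 0.9]
width: 0.0512
```

```bash
python3 go.py 528.5 -314.4 68 -5
python3 - <<'E'
from h import *
im=snap('side','s10'); crop(im,300,200,460,320,5,'s10c')
E
```

```text
clk 38.4 pos [ 526.5 -315.9  128.3] yaw -5.2 w 51.2 F [ 0.  -0.1  0.9] q [ 45.  31. -23.  99.  15.  52. -79.]
 turn [ 0.2  0.  -0.2] | d now [ 1.8 -1.9 60.3] | d after turn [ 1.8 -1.7 60.3]
```

View pics/s10c.png

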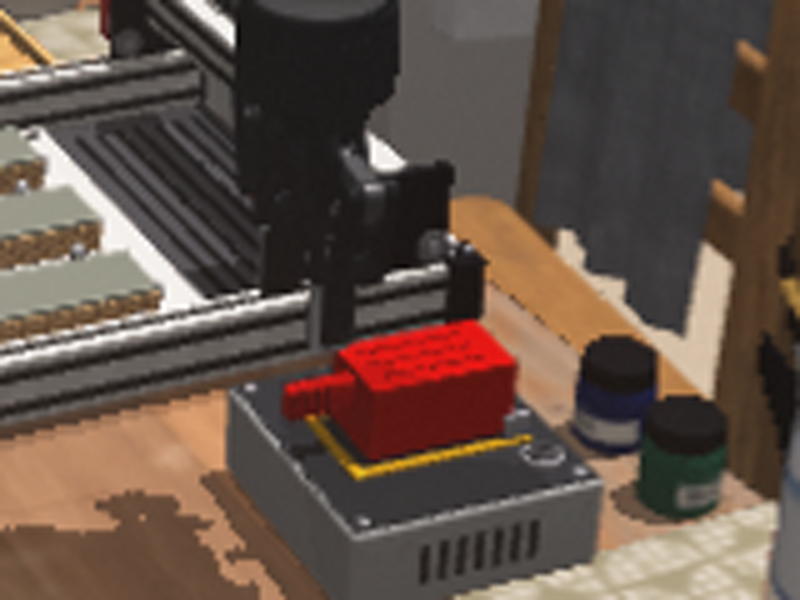

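Finger position matches the fin below it (tip at about (357,280) in the side view). Descending.

Emit:
step_arm(
  steps=[
    {"tx": 1.8,"ty": -1.8,"tz": 10,"wx": 0,"wy": 0,"wz": 0,"hand": 0.6},
    {"tx": 0,"ty": 0,"tz": 18,"wx": 0,"wy": 0,"wz": 0,"hand": 0.6},
    {"tx": 0,"ty": 0,"tz": 15,"wx": 0,"wy": 0,"wz": 0,"hand": 0.6},
    {"tx": 0,"ty": 0,"tz": 0,"wx": 0,"wy": 0,"wz": 0,"hand": 0.6},
  ],
)

```text
clock: 38.8
tool_pos: [0.5301, -0.316, 0.0866]
tool_rot: [[0.996, -0.092, 0.004], [-0.092, -0.996, -0.007], [0.005, 0.007, -1.0]]
contact_force: [-0.3, -0.2, -0.6]
width: 0.0509
```

```bash
python3 go.py 528.5 -314.4 68 -5
```

```text
clk 38.8 pos [ 530.1 -316.    86.6] yaw -5.3 w 50.9 F [-0.3 -0.2 -0.6] q [ 44.  35. -22. 100.  17.  48. -80.]
 turn [ 0.4 -0.3 -0.3] | d now [-1.8 -1.6 18.5] | d after turn [-1.7 -1.5 18.6]
```

Emit:
step_arm(
  steps=[
    {"tx": -1.8,"ty": -2,"tz": 8,"wx": 0.4,"wy": -0.3,"wz": -0.3,"hand": 0.6},
    {"tx": 0,"ty": 0,"tz": 8,"wx": 0,"wy": 0,"wz": 0,"hand": 0.6},
    {"tx": 0,"ty": 0,"tz": 2,"wx": 0,"wy": 0,"wz": 0,"hand": 0.4},
    {"tx": 0,"ty": 0,"tz": 0,"wx": 0,"wy": 0,"wz": 0,"hand": 0.25},
    {"tx": 0,"ty": 0,"tz": 0,"wx": 0,"wy": 0,"wz": 0,"hand": 0.25},
    {"tx": 0,"ty": 0,"tz": 0,"wx": 0,"wy": 0,"wz": 0,"hand": 0.25},
  ],
)

```text
clock: 39.4
tool_pos: [0.5295, -0.3139, 0.0681]
tool_rot: [[0.996, -0.086, 0.001], [-0.086, -0.996, 0.0], [0.001, -0.0, -1.0]]
contact_force: [-0.9, -0.6, -0.2]
width: 0.0213
```

```bash
python3 go.py 528.5 -314.4 68 -5
python3 - <<'E'
from h import *
im=snap('side','s11'); crop(im,320,220,440,310,6.5,'s11c')
E
```

```text
clk 39.4 pos [ 529.5 -313.9   68.1] yaw -4.9 w 21.3 F [-0.9 -0.6 -0.2] q [ 44.  36. -21. 101.  17.  46. -80.]
 turn [-0.  -0.   0.1] | d now [-0.9  0.6  0.1] | d after turn [-0.9  0.6  0.1]
```

View pics/s11c.png

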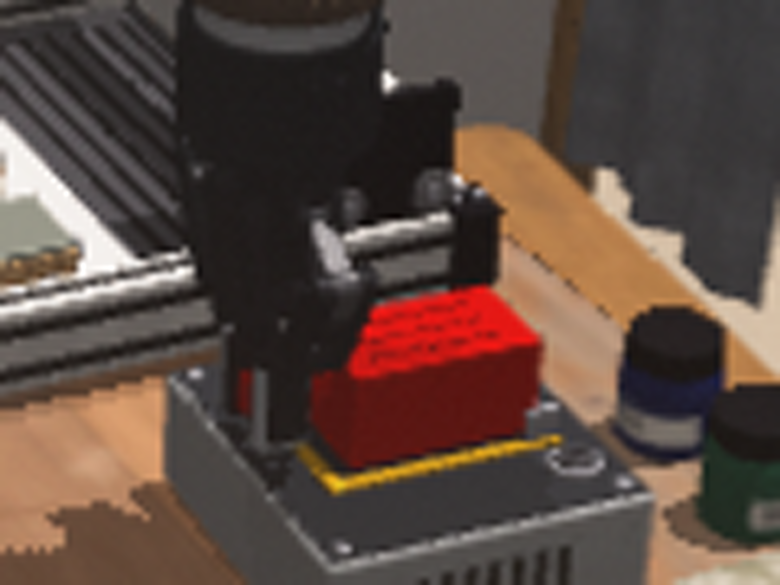

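Fingers straddle the fin (red visible between them at crop (245,390)). Closing gently.

Emit:
step_arm(
  steps=[
    {"tx": 0,"ty": 0,"tz": 0,"wx": 0,"wy": 0,"wz": 0,"hand": 0},
    {"tx": 0,"ty": 0,"tz": 0,"wx": 0,"wy": 0,"wz": 0,"hand": 0},
    {"tx": 0,"ty": 0,"tz": 0,"wx": 0,"wy": 0,"wz": 0,"hand": 0},
  ],
  force=20,
)

```text
clock: 39.75
tool_pos: [0.5295, -0.3167, 0.069]
tool_rot: [[0.996, -0.086, 0.002], [-0.086, -0.996, -0.004], [0.002, 0.004, -1.0]]
contact_force: [0.0, -0.2, -1.7]
width: 0.0096
```

```bash
python3 go.py 528.5 -314.4 68 -5
```

```text
clk 39.8 pos [ 529.5 -316.7   69. ] yaw -4.9 w 9.6 F [ 0.  -0.2 -1.7] q [ 44.  36. -21. 101.  17.  46. -80.]
 turn [ 0.2 -0.1  0.1] | d now [-1.2 -2.2  1. ] | d after turn [-1.2 -2.2  1. ]
```

Emit:
step_arm(
  steps=[
    {"tx": 5.5,"ty": 0,"tz": -18,"wx": 0,"wy": 0,"wz": 0,"hand": 0},
    {"tx": 9,"ty": 0,"tz": -17,"wx": 0,"wy": 0,"wz": 0,"hand": 0},
    {"tx": 11,"ty": 0,"tz": -15,"wx": 0,"wy": 0,"wz": 0,"hand": 0},
    {"tx": 0,"ty": 0,"tz": 0,"wx": 0,"wy": 0,"wz": 0,"hand": 0},
  ],
)

```text
clock: 40.15
tool_pos: [0.5538, -0.3186, 0.1185]
tool_rot: [[0.996, -0.085, -0.002], [-0.085, -0.996, -0.003], [-0.002, 0.003, -1.0]]
contact_force: [-0.3, -0.6, 1.4]
width: 0.01
```

```bash
python3 go.py 528.5 -314.4 68 -5
```

```text
clk 40.1 pos [ 553.8 -318.6  118.5] yaw -4.9 w 10.0 F [-0.3 -0.6  1.4] q [ 44.  34. -22.  96.  16.  53. -80.]
 turn [0.2 0.1 0.1] | d now [-25.5  -2.2  50.6] | d after turn [-25.6  -2.   50.5]
```

Following the arc as computed (+24 mm in x, +50 mm in z). Continuing.

Emit:
step_arm(
  steps=[
    {"tx": 14,"ty": 0,"tz": -13,"wx": 0,"wy": 0,"wz": 0,"hand": 0},
    {"tx": 16,"ty": 0,"tz": -10.5,"wx": 0,"wy": 0,"wz": 0,"hand": 0},
    {"tx": 17.5,"ty": 0,"tz": -7.5,"wx": 0,"wy": 0,"wz": 0,"hand": 0},
    {"tx": 0,"ty": 0,"tz": 0,"wx": 0,"wy": 0,"wz": 0,"hand": 0},
  ],
)

```text
clock: 40.55
tool_pos: [0.5947, -0.3218, 0.1459]
tool_rot: [[0.996, -0.086, -0.016], [-0.086, -0.996, 0.0], [-0.016, 0.001, -1.0]]
contact_force: [2.0, -1.6, 3.1]
width: 0.0092
```

```bash
python3 go.py 528.5 -314.4 68 -5
python3 - <<'E'
from h import *
im=snap('side','s12'); crop(im,320,190,440,310,5,'s12c')
E
```

```text
clk 40.5 pos [ 594.7 -321.8  145.9] yaw -4.9 w 9.2 F [ 2.  -1.6  3.1] q [ 41.  36. -22.  88.  16.  59. -80.]
 turn [0.1 0.9 0.1] | d now [-65.4  -1.8  79. ] | d after turn [-66.6  -1.6  77.9]
```

View pics/s12c.png

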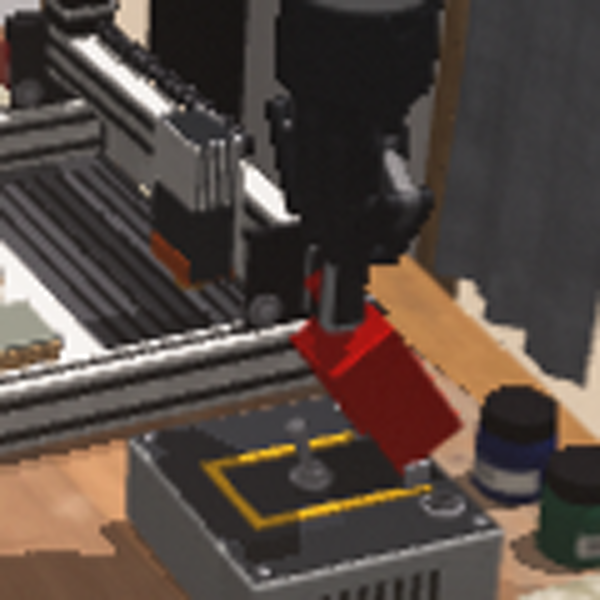

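The guard is at roughly 55° and the toggle is visible at crop (300,430). Continuing past the balance point.

Emit:
step_arm(
  steps=[
    {"tx": 16,"ty": 0,"tz": -5,"wx": 0,"wy": 0.5,"wz": 0,"hand": 0},
    {"tx": 18,"ty": 0,"tz": -3,"wx": 0,"wy": 0,"wz": 0,"hand": 0},
    {"tx": 18,"ty": 0,"tz": 0,"wx": 0,"wy": 0,"wz": 0,"hand": 0},
    {"tx": 0,"ty": 0,"tz": 0,"wx": 0,"wy": 0,"wz": 0,"hand": 0},
  ],
)

```text
clock: 41.0
tool_pos: [0.6396, -0.3253, 0.1517]
tool_rot: [[0.996, -0.087, -0.017], [-0.087, -0.996, 0.002], [-0.017, -0.001, -1.0]]
contact_force: [3.6, -2.0, 0.6]
width: 0.0098
```

```bash
python3 go.py 528.5 -314.4 68 -5
```

```text
clk 41.0 pos [ 639.6 -325.3  151.7] yaw -5.0 w 9.8 F [ 3.6 -2.   0.6] q [ 39.  40. -22.  81.  16.  63. -81.]
 turn [-0.  1. -0.] | d now [-110.2   -1.1   85.6] | d after turn [-111.6   -1.2   83.7]
```

Emit:
step_arm(
  steps=[
    {"tx": 14,"ty": 0,"tz": 1,"wx": 0,"wy": 0,"wz": 0,"hand": 0},
    {"tx": 0,"ty": 0,"tz": 0,"wx": 0,"wy": 0,"wz": 0,"hand": 0.6},
    {"tx": 0,"ty": 0,"tz": 0,"wx": 0,"wy": 0,"wz": 0,"hand": 0.6},
    {"tx": 0,"ty": 0,"tz": 0,"wx": 0,"wy": 0,"wz": 0,"hand": 0.6},
    {"tx": 0,"ty": 0,"tz": -30,"wx": 0,"wy": 0,"wz": 0,"hand": 0.6},
    {"tx": 0,"ty": 0,"tz": -30,"wx": 0,"wy": 0,"wz": 0,"hand": 0.6},
    {"tx": 0,"ty": 0,"tz": 0,"wx": 0,"wy": 0,"wz": 0,"hand": 0.6},
    {"tx": 0,"ty": 0,"tz": 0,"wx": 0,"wy": 0,"wz": 0,"hand": 0.6},
  ],
)

```text
clock: 41.8
tool_pos: [0.6456, -0.3261, 0.206]
tool_rot: [[0.995, -0.091, -0.029], [-0.09, -0.996, 0.007], [-0.029, -0.004, -1.0]]
contact_force: [-1.0, 0.5, -0.5]
width: 0.0512
```

```bash
python3 go.py 528.5 -314.4 68 -5
python3 - <<'E'
from h import *
im=snap('side','s13'); crop(im,320,170,460,310,4.2,'s13c')
E
```

```text
clk 41.8 pos [ 645.6 -326.1  206. ] yaw -5.2 w 51.2 F [-1.   0.5 -0.5] q [ 38.  38. -22.  76.  15.  70. -80.]
 turn [-0.2  1.7 -0.2] | d now [-113.6   -0.5  141.3] | d after turn [-117.6   -1.5  138. ]
```

View pics/s13c.png

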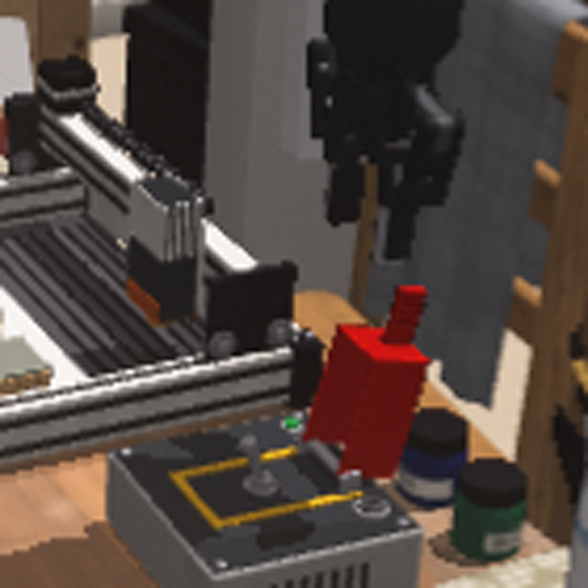

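```bash
python3 - <<'E'
from h import *
print(proj('side',[[.5795,-.3205,.09],[.5908,-.3215,.055]]))
im=cv2.imread('pics/s13.png'); crop(im,365,262,395,292,16,'s13d')
E
python3 go.py 540 -317 150 -5
```

```text
[[378.91140252 273.61561071]
 [382.13691009 284.66724785]]
clk 41.9 pos [ 645.9 -326.3  206.3] yaw -5.2 w 50.9 F [-0.2 -0.5 -0.3] q [ 38.  38. -22.  76.  15.  70. -80.]
 turn [-0.2  1.6 -0.2] | d now [-104.6    0.6   59.3] | d after turn [-106.3    0.    56.3]
```

View pics/s13d.png

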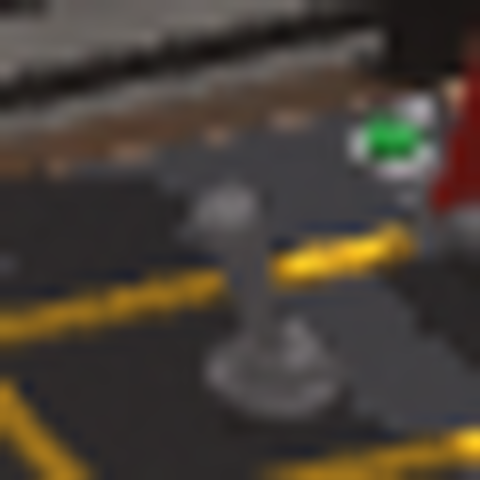

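Emit:
step_arm(
  steps=[
    {"tx": -20,"ty": 0,"tz": -5,"wx": -0.2,"wy": 1.6,"wz": -0.2,"hand": 0},
    {"tx": -30,"ty": 0,"tz": 0,"wx": 0,"wy": 0,"wz": 0,"hand": 0},
    {"tx": -30,"ty": 0,"tz": 0,"wx": 0,"wy": 0,"wz": 0,"hand": 0},
    {"tx": -26,"ty": 0,"tz": 10,"wx": 0,"wy": 0,"wz": 0,"hand": 0},
    {"tx": 0,"ty": 0,"tz": 25,"wx": 0,"wy": 0,"wz": 0,"hand": 0},
    {"tx": 0,"ty": 0,"tz": 25,"wx": 0,"wy": 0,"wz": 0,"hand": 0},
    {"tx": 0,"ty": 0,"tz": 0,"wx": 0,"wy": 0,"wz": 0,"hand": 0},
    {"tx": 0,"ty": 0,"tz": 0,"wx": 0,"wy": 0,"wz": 0,"hand": 0},
  ],
)

```text
clock: 42.65
tool_pos: [0.5293, -0.3148, 0.142]
tool_rot: [[0.996, -0.089, -0.01], [-0.089, -0.996, 0.006], [-0.01, -0.005, -1.0]]
contact_force: [0.3, -0.4, -0.1]
width: -0.0001
```

```bash
python3 go.py 540 -317 74 -5
```

```text
clk 42.6 pos [ 529.3 -314.8  142. ] yaw -5.1 w -0.1 F [ 0.3 -0.4 -0.1] q [ 45.  31. -23.  98.  14.  55. -78.]
 turn [-0.3  0.6 -0.1] | d now [11.5  1.5 67.9] | d after turn [10.8  1.2 68. ]
```

Emit:
step_arm(
  steps=[
    {"tx": 8,"ty": 1.2,"tz": 15,"wx": -0.3,"wy": 0.6,"wz": -0.1,"hand": 0},
    {"tx": 0,"ty": 0,"tz": 20,"wx": 0,"wy": 0,"wz": 0,"hand": 0},
    {"tx": 0,"ty": 0,"tz": 20,"wx": 0,"wy": 0,"wz": 0,"hand": 0},
    {"tx": 0,"ty": 0,"tz": 10,"wx": 0,"wy": 0,"wz": 0,"hand": 0},
    {"tx": 0,"ty": 0,"tz": 0,"wx": 0,"wy": 0,"wz": 0,"hand": 0},
    {"tx": 0,"ty": 0,"tz": 0,"wx": 0,"wy": 0,"wz": 0,"hand": 0},
  ],
)

```text
clock: 43.25
tool_pos: [0.5424, -0.3181, 0.0808]
tool_rot: [[0.996, -0.087, 0.008], [-0.087, -0.996, -0.004], [0.009, 0.003, -1.0]]
contact_force: [0.0, 0.0, -0.6]
width: 0.0002
```

```bash
python3 go.py 582 -320.5 75 -5
```

```text
clk 43.2 pos [ 542.4 -318.1   80.8] yaw -5.0 w 0.2 F [ 0.   0.  -0.6] q [ 44.  36. -21.  99.  17.  48. -80.]
 turn [ 0.2 -0.5  0. ] | d now [39.6 -1.1  6.1] | d after turn [39.7 -1.1  5.8]
```

Emit:
step_arm(
  steps=[
    {"tx": 6,"ty": -1,"tz": 6,"wx": 0,"wy": -0.5,"wz": 0,"hand": 0},
    {"tx": 8,"ty": 0,"tz": 0,"wx": 0,"wy": 0,"wz": 0,"hand": 0},
    {"tx": 8,"ty": 0,"tz": 0,"wx": 0,"wy": 0,"wz": 0,"hand": 0},
    {"tx": 8,"ty": 0,"tz": 0,"wx": 0,"wy": 0,"wz": 0,"hand": 0},
    {"tx": 8,"ty": 0,"tz": 0,"wx": 0,"wy": 0,"wz": 0,"hand": 0},
    {"tx": 3,"ty": 0,"tz": 0,"wx": 0,"wy": 0,"wz": 0,"hand": 0},
  ],
)

```text
clock: 43.85
tool_pos: [0.583, -0.322, 0.0774]
tool_rot: [[0.996, -0.088, -0.009], [-0.088, -0.996, -0.004], [-0.009, 0.005, -1.0]]
contact_force: [-17.9, 3.4, 14.4]
width: 0.0001
```

```bash
python3 go.py 582 -320.5 75 -5
python3 - <<'E'
from h import *
im=snap('side','s14'); crop(im,340,210,440,310,6,'s14c')
E
```

```text
clk 43.9 pos [ 583.  -322.    77.4] yaw -5.1 w 0.1 F [-17.9   3.4  14.4] q [ 41.  40. -21.  92.  17.  52. -82.]
 turn [ 0.3  0.5 -0.1] | d now [-1.1 -1.4  2.4] | d after turn [-1.2 -1.4  2.4]
```

View pics/s14c.png

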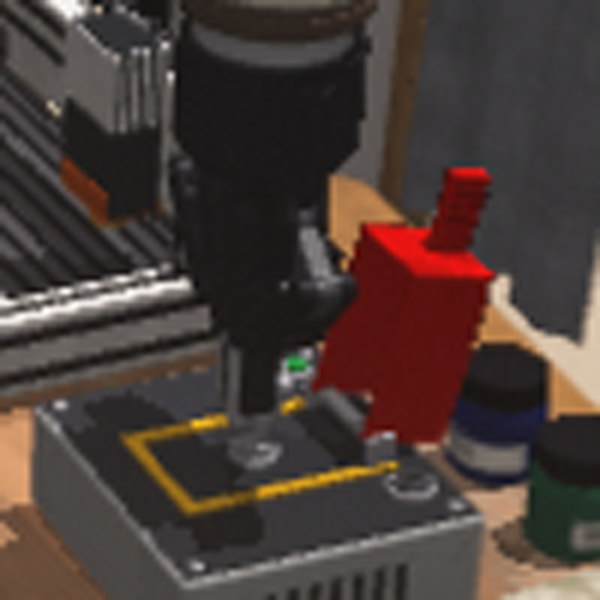

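Pressing 18 N against the lever's end stop, so it should be over. Backing off to look.

Emit:
step_arm(
  steps=[
    {"tx": -15,"ty": 0,"tz": 0,"wx": 0,"wy": 0,"wz": 0,"hand": 0},
    {"tx": -25,"ty": 0,"tz": 0,"wx": 0,"wy": 0,"wz": 0,"hand": 0},
    {"tx": -10,"ty": 0,"tz": -25,"wx": 0,"wy": 0,"wz": 0,"hand": 0},
    {"tx": 0,"ty": 0,"tz": -40,"wx": 0,"wy": 0,"wz": 0,"hand": 0},
    {"tx": 0,"ty": 0,"tz": -40,"wx": 0,"wy": 0,"wz": 0,"hand": 0},
    {"tx": 0,"ty": 0,"tz": -30,"wx": 0,"wy": 0,"wz": 0,"hand": 0.6},
    {"tx": 0,"ty": 0,"tz": 0,"wx": 0,"wy": 0,"wz": 0,"hand": 0.6},
  ],
)

```text
clock: 44.6
tool_pos: [0.5372, -0.3159, 0.217]
tool_rot: [[0.996, -0.086, -0.008], [-0.086, -0.996, -0.002], [-0.008, 0.003, -1.0]]
contact_force: [1.1, 0.7, 0.8]
width: 0.0281
```

```bash
python3 go.py 680 -328 215 -5
python3 - <<'E'
from h import *
im=snap('side','s15'); crop(im,340,210,440,310,6,'s15c')
print(proj('side',[[.602,-.3225,.09]]), proj('side',[[.6785,-.3275,.165],[.683,-.328,.175]]))
E
```

```text
clk 44.6 pos [ 537.2 -315.9  217. ] yaw -4.9 w 28.1 F [1.1 0.7 0.8] q [ 46.  27. -24.  93.  12.  63. -77.]
 turn [0.2 0.4 0.1] | d now [143.3  -0.2   0.9] | d after turn [143.3  -0.4   2. ]
[[387.00176662 271.98116545]] [[416.06221078 240.18736832]
 [418.03626335 236.33586392]]
```

View pics/s15c.png

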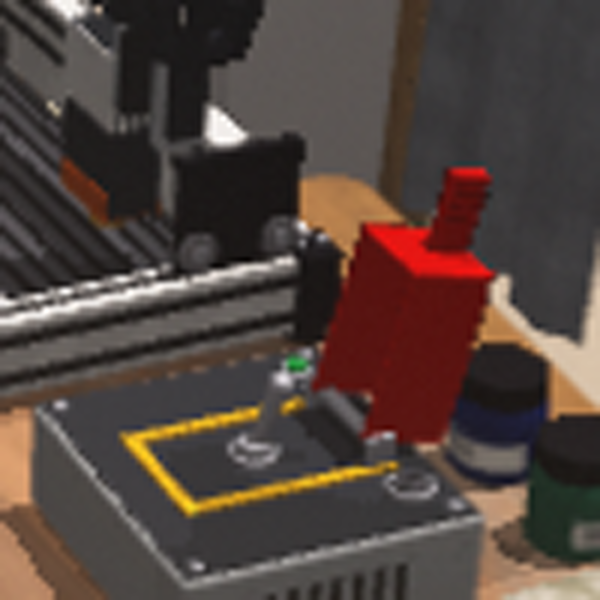

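Toggle is over: its tip is at (387.5,273), and the predicted "on" position is (387,272). The guard stands open with the fin tip at (418,238). Now fetching the fin to shut it.

Emit:
step_arm(
  steps=[
    {"tx": 30,"ty": 0,"tz": 0,"wx": 0.2,"wy": 0.4,"wz": 0,"hand": 0.6},
    {"tx": 35,"ty": 0,"tz": 0,"wx": 0,"wy": 0,"wz": 0,"hand": 0.6},
    {"tx": 35,"ty": 0,"tz": 0,"wx": 0,"wy": 0,"wz": 0,"hand": 0.6},
    {"tx": 25,"ty": 0,"tz": 0,"wx": 0,"wy": 0,"wz": 0,"hand": 0.6},
    {"tx": 10,"ty": 0,"tz": 0,"wx": 0,"wy": 0,"wz": 0,"hand": 0.6},
    {"tx": 0,"ty": 0,"tz": 0,"wx": 0,"wy": 0,"wz": 0,"hand": 0.6},
    {"tx": 0,"ty": 0,"tz": 0,"wx": 0,"wy": 0,"wz": 0,"hand": 0.6},
  ],
)

```text
clock: 45.35
tool_pos: [0.6728, -0.3256, 0.2023]
tool_rot: [[0.996, -0.086, -0.014], [-0.086, -0.996, 0.007], [-0.015, -0.006, -1.0]]
contact_force: [-0.4, -0.2, 0.1]
width: 0.0515
```

```bash
python3 go.py 678 -328.5 190 -5
```

```text
clk 45.4 pos [ 672.8 -325.6  202.3] yaw -4.9 w 51.5 F [-0.4 -0.2  0.1] q [ 37.  41. -23.  73.  15.  70. -81.]
 turn [-0.3  0.8  0.1] | d now [ 5.6  2.5 12.2] | d after turn [ 5.4  2.4 12.3]
```

Emit:
step_arm(
  steps=[
    {"tx": 5.5,"ty": 2.5,"tz": 5,"wx": -0.3,"wy": 0.8,"wz": 0,"hand": 0.6},
    {"tx": 0,"ty": 0,"tz": 15,"wx": 0,"wy": 0,"wz": 0,"hand": 0.6},
    {"tx": 0,"ty": 0,"tz": 15,"wx": 0,"wy": 0,"wz": 0,"hand": 0.6},
    {"tx": 0,"ty": 0,"tz": 12,"wx": 0,"wy": 0,"wz": 0,"hand": 0.6},
    {"tx": 0,"ty": 0,"tz": 0,"wx": 0,"wy": 0,"wz": 0,"hand": 0.5},
    {"tx": 0,"ty": 0,"tz": 0,"wx": 0,"wy": 0,"wz": 0,"hand": 0.4},
  ],
)

```text
clock: 45.95
tool_pos: [0.6738, -0.3297, 0.1483]
tool_rot: [[0.996, -0.088, -0.005], [-0.088, -0.996, 0.001], [-0.005, -0.0, -1.0]]
contact_force: [-0.5, -0.4, -0.0]
width: 0.0345
```

```bash
python3 go.py 678 -328.5 150 -5
python3 - <<'E'
from h import *
im=snap('side','s16'); crop(im,370,180,450,290,5.4,'s16c')
E
```

```text
clk 46.0 pos [ 673.8 -329.7  148.3] yaw -5.0 w 34.5 F [-0.5 -0.4 -0. ] q [ 37.  43. -22.  76.  17.  65. -82.]
 turn [-0.   0.3 -0. ] | d now [ 4.1 -1.6 -1.7] | d after turn [ 4.1 -1.6 -1.7]
```

View pics/s16c.png

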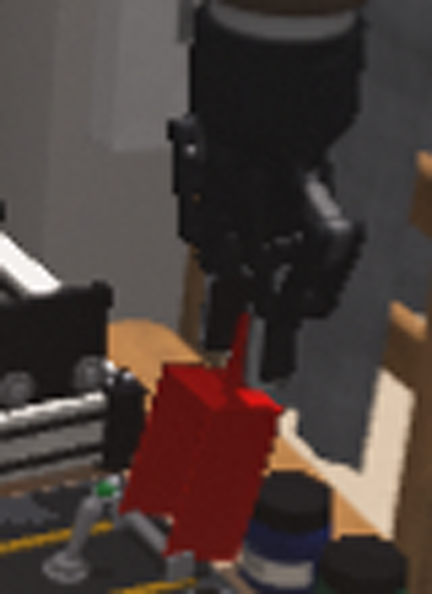

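Emit:
step_arm(
  steps=[
    {"tx": 4,"ty": 0,"tz": 0,"wx": 0,"wy": 0,"wz": 0,"hand": 0.2},
    {"tx": 0,"ty": 0,"tz": 0,"wx": 0,"wy": 0,"wz": 0,"hand": 0},
    {"tx": 0,"ty": 0,"tz": 0,"wx": 0,"wy": 0,"wz": 0,"hand": 0},
    {"tx": 0,"ty": 0,"tz": 0,"wx": 0,"wy": 0,"wz": 0,"hand": 0},
  ],
  force=20,
)

```text
clock: 46.4
tool_pos: [0.6786, -0.3285, 0.1491]
tool_rot: [[0.996, -0.086, -0.005], [-0.086, -0.996, 0.002], [-0.005, -0.002, -1.0]]
contact_force: [-0.6, 0.6, -2.1]
width: 0.0092
```

```bash
python3 go.py 678 -328.5 150 -5
```

```text
clk 46.4 pos [ 678.6 -328.5  149.1] yaw -4.9 w 9.2 F [-0.6  0.6 -2.1] q [ 37.  44. -22.  75.  17.  65. -82.]
 turn [-0.1  0.3  0.1] | d now [-0.6  0.  -0.9] | d after turn [-0.6  0.1 -0.9]
```

Emit:
step_arm(
  steps=[
    {"tx": -18,"ty": 0,"tz": -5.5,"wx": 0,"wy": 0,"wz": 0,"hand": 0},
    {"tx": -19,"ty": 0,"tz": -2.5,"wx": 0,"wy": 0,"wz": 0,"hand": 0},
    {"tx": -19,"ty": 0,"tz": 0.5,"wx": 0,"wy": 0,"wz": 0,"hand": 0},
    {"tx": 0,"ty": 0,"tz": 0,"wx": 0,"wy": 0,"wz": 0,"hand": 0},
  ],
)

```text
clock: 46.8
tool_pos: [0.6267, -0.3244, 0.1589]
tool_rot: [[0.996, -0.085, 0.007], [-0.085, -0.996, -0.001], [0.007, 0.001, -1.0]]
contact_force: [-1.3, 0.7, -6.0]
width: 0.0096
```

```bash
python3 go.py 603 -322 153 -5
```

```text
clk 46.8 pos [ 626.7 -324.4  158.9] yaw -4.9 w 9.6 F [-1.3  0.7 -6. ] q [ 40.  38. -23.  84.  16.  61. -81.]
 turn [ 0.  -0.4  0.1] | d now [-23.9  -0.4   5.7] | d after turn [-23.8  -0.3   5.9]
```

Emit:
step_arm(
  steps=[
    {"tx": -19,"ty": 0,"tz": 4,"wx": 0,"wy": 0,"wz": 0,"hand": 0},
    {"tx": -18,"ty": 0,"tz": 8,"wx": 0,"wy": 0,"wz": 0,"hand": 0},
    {"tx": -16,"ty": 0,"tz": 10.5,"wx": 0,"wy": 0,"wz": 0,"hand": 0},
    {"tx": 0,"ty": 0,"tz": 0,"wx": 0,"wy": 0,"wz": 0,"hand": 0},
  ],
)

```text
clock: 47.2
tool_pos: [0.5842, -0.321, 0.1454]
tool_rot: [[0.996, -0.084, 0.027], [-0.084, -0.996, -0.008], [0.028, 0.005, -1.0]]
contact_force: [5.6, -1.4, -15.5]
width: 0.01
```

```bash
python3 go.py 568 -319 135 -5
```

```text
clk 47.2 pos [ 584.2 -321.   145.4] yaw -4.8 w 10.0 F [  5.6  -1.4 -15.5] q [ 43.  34. -23.  92.  15.  55. -80.]
 turn [ 0.3 -1.6  0.2] | d now [-16.6  -0.7   9.9] | d after turn [-16.3  -0.6  10.4]
```

Emit:
step_arm(
  steps=[
    {"tx": -13,"ty": 0,"tz": 15,"wx": 0,"wy": -1,"wz": 0,"hand": 0},
    {"tx": -13,"ty": 0,"tz": 16,"wx": 0,"wy": 0,"wz": 0,"hand": 0},
    {"tx": -10,"ty": 0,"tz": 16,"wx": 0,"wy": 0,"wz": 0,"hand": 0},
    {"tx": 0,"ty": 0,"tz": 0,"wx": 0,"wy": 0,"wz": 0,"hand": 0},
  ],
)

```text
clock: 47.6
tool_pos: [0.5517, -0.3187, 0.1089]
tool_rot: [[0.996, -0.083, 0.011], [-0.083, -0.997, -0.011], [0.012, 0.01, -1.0]]
contact_force: [4.9, 0.1, -6.8]
width: 0.0093
```

```bash
python3 go.py 530 -316.5 80 -5
python3 - <<'E'
from h import *
im=snap('side','s17'); crop(im,340,200,450,310,5.4,'s17c')
E
```

```text
clk 47.6 pos [ 551.7 -318.7  108.9] yaw -4.8 w 9.3 F [ 4.9  0.1 -6.8] q [ 44.  34. -22.  97.  17.  51. -80.]
 turn [ 0.6 -0.7  0.2] | d now [-22.1  -0.7  28.6] | d after turn [-21.8  -0.3  28.9]
```

View pics/s17c.png

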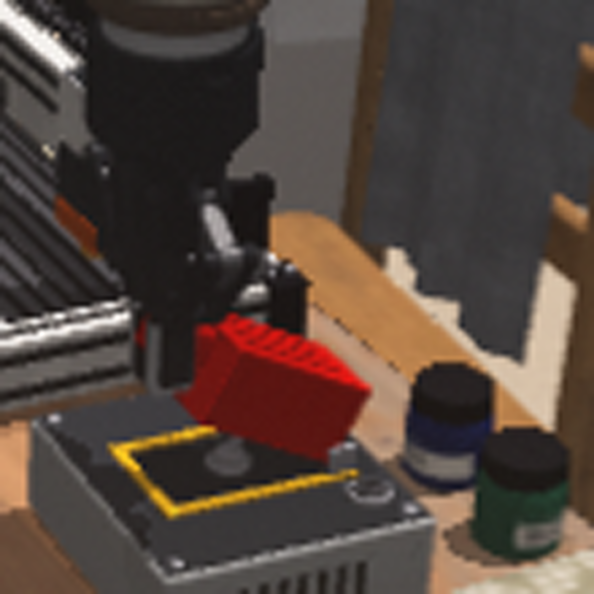

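Emit:
step_arm(
  steps=[
    {"tx": -8,"ty": 0,"tz": 15,"wx": 0.3,"wy": -0.7,"wz": 0,"hand": 0},
    {"tx": -6,"ty": 0,"tz": 16,"wx": 0,"wy": 0,"wz": 0,"hand": 0},
    {"tx": -2,"ty": 0,"tz": 8,"wx": 0,"wy": 0,"wz": 0,"hand": 0},
    {"tx": 0,"ty": 0,"tz": 0,"wx": 0,"wy": 0,"wz": 0,"hand": 0},
  ],
)

```text
clock: 48.05
tool_pos: [0.5356, -0.3174, 0.0726]
tool_rot: [[0.997, -0.082, -0.008], [-0.082, -0.997, -0.005], [-0.008, 0.006, -1.0]]
contact_force: [-3.4, 2.3, 3.0]
width: 0.0092
```

```bash
python3 go.py 530 -316.5 70 -5
```

```text
clk 48.0 pos [ 535.6 -317.4   72.6] yaw -4.7 w 9.2 F [-3.4  2.3  3. ] q [ 44.  37. -21.  99.  18.  48. -81.]
 turn [0.3 0.4 0.3] | d now [-5.6 -0.4  2.7] | d after turn [-5.7 -0.4  2.6]
```

Emit:
step_arm(
  steps=[
    {"tx": 0,"ty": 0,"tz": 0,"wx": 0,"wy": 0,"wz": 0,"hand": 0.6},
    {"tx": 0,"ty": 0,"tz": 0,"wx": 0,"wy": 0,"wz": 0,"hand": 0.6},
    {"tx": -3,"ty": 0,"tz": 0,"wx": 0,"wy": 0,"wz": 0,"hand": 0.6},
    {"tx": 0,"ty": 0,"tz": -20,"wx": 0,"wy": 0,"wz": 0,"hand": 0.6},
    {"tx": 0,"ty": 0,"tz": -40,"wx": 0,"wy": 0,"wz": 0,"hand": 0.6},
    {"tx": 0,"ty": 0,"tz": -40,"wx": 0,"wy": 0,"wz": 0,"hand": 0.6},
    {"tx": -40,"ty": 10,"tz": 0,"wx": 0,"wy": 0,"wz": 0,"hand": 0.6},
    {"tx": -40,"ty": 10,"tz": 0,"wx": 0,"wy": 0,"wz": 0,"hand": 0.6},
    {"tx": -40,"ty": 10,"tz": 0,"wx": 0,"wy": 0,"wz": 0,"hand": 0.6},
    {"tx": 0,"ty": 0,"tz": 0,"wx": 0,"wy": 0,"wz": 0,"hand": 0.6},
    {"tx": 0,"ty": 0,"tz": 0,"wx": 0,"wy": 0,"wz": 0,"hand": 0.6},
  ],
)

```text
clock: 49.15
tool_pos: [0.4151, -0.34, 0.1811]
tool_rot: [[0.997, -0.08, 0.005], [-0.08, -0.997, -0.013], [0.006, 0.012, -1.0]]
contact_force: [0.8, -0.4, 0.1]
width: 0.0511
```

```bash
python3 go.py 400 -340 170 -5
python3 - <<'E'
from h import *
s=snap('side','s18'); t=snap('top','t18')
a=cv2.resize(s[180:330,230:460],None,fx=3.4,fy=3.4,interpolation=cv2.INTER_CUBIC); cv2.imwrite('pics/s18c.png',a)
crop(t,150,170,450,340,2.6,'t18c')
E
```

```text
clk 49.1 pos [ 415.1 -340.   181.1] yaw -4.6 w 51.1 F [ 0.8 -0.4  0.1] q [ 56.  20. -24. 109.  11.  53. -68.]
 turn [ 0.7 -0.4  0.4] | d now [-15.1   1.1  11.1] | d after turn [-15.    1.3  11.1]
```

View pics/s18c.png

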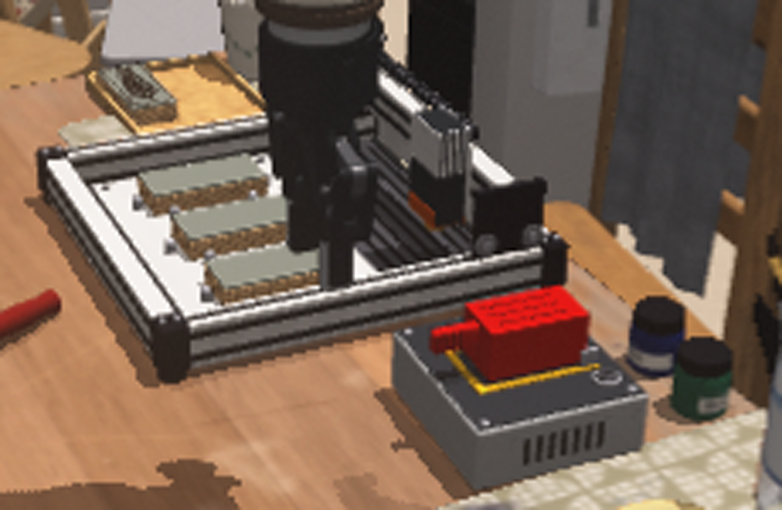

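View pics/t18c.png

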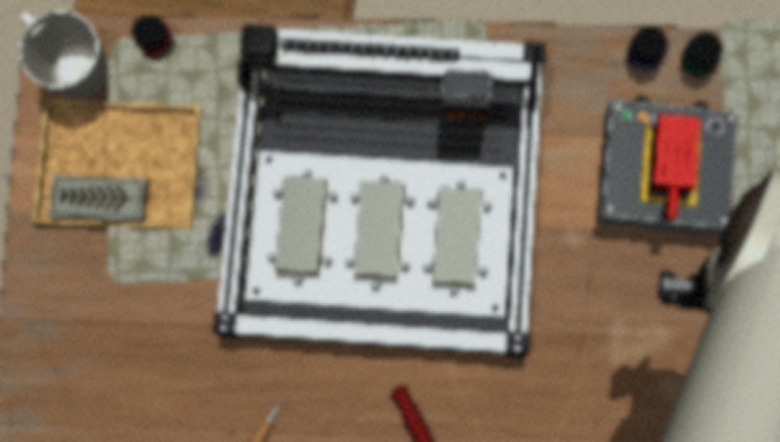

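Run:
```python
from meas import *
a=cv2.imread('pics/side0.png'); b=cv2.imread('pics/s18.png'); 
def red(i):
    h=cv2.cvtColor(i,cv2.COLOR_BGR2HSV); return ((((h[:,:,0]<6)|(h[:,:,0]>174))&(h[:,:,1]>150)&(h[:,:,2]>60))[250:300,352:410])
ra,rb=red(a),red(b); print(ra.sum(),rb.sum(),(ra^rb).sum())
t=cv2.imread('pics/t18.png'); hsv=cv2.cvtColor(cv2.GaussianBlur(t,(3,3),0),cv2.COLOR_BGR2HSV)
m=(hsv[:,:,1]<80); q=np.zeros_like(m); q[222:256,165:222]=1
m=cv2.morphologyEx((m&q).astype(np.uint8)*255,cv2.MORPH_CLOSE,np.ones((5,5),np.uint8))
for r in rects(m,.028): print(*r)
```

```text
874 875 3
[539.1 342.5] [538.5 342.6] [110.6  53.4] 88.8 530.5
```

The guard's red outline matches its original shut outline to within 3 of 875 pixels. The engraved block sits about 43 mm towards the robot from the tray's centre, inside the limits and flat. Handing in.

```bash
python3 -c "
from workcell import ctrl
print(ctrl.finish_job()); print(ctrl.state()['clock'])"
```

```text
the job is handed in; nothing more can be done
None
the job is handed in; nothing more can be done
```

The changeover is done and handed in, at about 49 s on the robot's clock. The hand-in reported no verdict.

- **Blocks:** I moved the one engraved block from nest 1 to the tray and seated the three blanks in nests 3, 2 and 1.
- **Laser:** After that I swung the guard open by its fin, pushed the toggle over to on, and pulled the guard shut again.

**What my last checks showed**
- **Blanks:** All three look flush between their pins. Each went down without resistance until it touched the pallet. The pictures put their centres 2 to 4 mm nearer the robot than the seats; I think this is mostly because the blocks' front faces count in the mask.
- **Engraved block:** It was knocked a few centimetres while the arm was elsewhere. It still lies flat inside the tray, about (−43, +18) mm from the centre, so I left it there.
- **Toggle:** Its tip matched the predicted "on" position to about 1 pixel before I closed the guard; it is hidden now.
- **Guard:** Its outline is within 3 of 875 pixels of the original shut picture.
- **Forces:** The highest reading was about 23 N, while pushing the toggle against its stop. Pulling the guard shut reached about 17 N because my arc was slightly off its radius.
- **Bystanders and gantry:** The two ink pots beside the box and the one by the tray stand where they were in the last pictures. The tape roll and marker were mostly outside that view, but I never went near them. I saw no contact with the gantry.

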